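# Clamp a power adapter under the cover plate of a test fixture

### The arm

A 7-joint arm with a two-finger parallel gripper is mounted at the origin on a cart in front of the work surface, level with it; the furniture and walls round the work are solid. World frame = base frame: x ahead of the robot, y to its left, z up, the work surface at z = 0. Lengths are in m, angles in rad, forces in N, time in s.
With the tool pointing down it reaches from about 0.425 to 0.925 m from the base axis. Payload 6.8 kg.
Tool frame: the origin (TCP) lies midway between the tips of the shut fingers; the grasp point (between the pads) lies 19 mm behind it; z points along the fingers, y is the line along which they close (so a half turn about z gives the same grasp; the last joint's range is limited). The gripper opens to 85 mm and grips with 20 to 120 N. Pads are 22 mm wide; open, the fingers measure 114 mm over their backs; the gripper's body (76 mm by 85 mm) begins 54 mm behind the grasp point. The pads swing forward as they close: fully open they stand 13 mm farther back than shut.
Start: joints at [-1.293, 0.477, 0.022, 1.555, -0.011, 1.109, -0.083], TCP at [0.254, 0.625, 0.231] pointing down, gripper open.
Joint ranges: [-2.96, 2.96], [-0.34, 2.1], [-1.41, 1.46], [0.24, 2.44], [-1.37, 4.51], [0.17, 1.92], [-2.96, 2.96]. Speed limits (rad/s): [2.39, 2.39, 3.14, 3.14, 3.14, 3.14, 3.14].

### API

Orientations are given as a rotation vector (axis times angle).
In Python, from bench import r gives the robot as it stands. The module is installed in compiled form; this text tells all that it offers.
- The arm moves only by the tool apply_moves, never from a script. Its argument "rows" is a list of rows, each a list of 6 numbers: the shift along the tool's x, y, z scaled (see below), then the turn, a rotation vector about the tool's x, y, z scaled (see below). A call has 1 to 5 rows; each row is the pose to reach, as a shift and turn from the pose commanded when the call began, along the tool's axes at that moment; what a row does not reach only later rows make up. The controller multiplies each number of a shift by 0.25 m and each number of a turn by 90 degrees. A row lasts 1/8 s, in which the tool goes at most 62.5 mm and 10.7 degrees, less where a joint would pass 70% of its speed; a pose out of reach is approached as far as the arm can. A call with a number of a shift or a turn outside -1 to 1 is refused whole. A call with a gripper value outside its range is refused whole. "claw" is the opening, from 0 (shut) to 1 (fully open), set as the call begins (left out, the last holds). The fingers move at their own pace and stop on an object; "newtons" is the grip in N (left out, the last holds). Time passes only in rows, so rows that repeat a pose let the fingers close. It gives the time, the measured TCP pose, the force, the opening and the grip force at its end, in the units of the state.
- r.get_obs(): the state, without advancing time (a new reading comes with each control period).
- r.grab_frame(name): name is "scene" or "top" or "wrist"; returns a dict with "pixels" (420x560x3 uint8, red, green, blue), "intrinsics" (3x3 intrinsics, pixels), "eye" and "attitude" of the camera in the world. Camera axes: x right, y up, looking along -z (the intrinsics and any distortion apply to the point x, -y, -z); pixel columns grow to the right and rows downward; lengths in m; the calibration is good to about 2 mm. The wrist camera is an equidistant fisheye: a pixel r from the principal point sees the ray r / f radians off the axis. A picture is of the moment at which its call begins. There is no depth.
- r.hand_in(): hands the job in; it is judged then, once.
Trained networks look in a picture, given as the dict that the camera call returned (one of the last four; its "shot" number tells which), for a name from the list of things; names that differ only in an ending like _2 or _b are one class to them, and where a whole thing is asked for, a point or a joint stands for the part that bears it (a point fixed in the world has none). Each returns a list of dicts, best first, with "conf" (0 to 1); they miss things now and then, are a little off and sometimes report something else, mostly with a low value. They report only what shows in the picture. A call takes as long as a camera call. They do not tell look-alikes from the thing itself.
- r.search_frame(picture, thing): "rect" ([left, top, width, height] in pixels, round what is visible of it).
- r.outline_of(picture, thing): "pixels" (420x560 bool, what is visible of it) and "rect" ([left, top, width, height] in pixels, round what is visible of it).
- r.landmark_of(picture, thing): "point" ([column, row] in pixels: a listed point, or the origin of a listed thing).
The state is a dict: "clock": time; "joints": joint angles; "qvel": joint speeds; "tau": joint torques, N m; "tcp_pos": TCP position; "orientation": TCP orientation; "contact_force": force on the tool from outside, world axes, zero at the start; "moment": the same for the moment, N m; "grip_width": finger opening in m; "gripper_force": force on a finger pad.
Only numpy, scipy, OpenCV 4.12 (cv2) and the standard library are available. Lean on these libraries where they do the work, as an engineer would, in place of code of your own. Each camera call takes 0.05 s, during which the arm holds its last target. There are 200 camera calls.

### The job

Load the black power adapter into the test fixture: pull the fixture's red-knobbed locking slide fully open, lay the adapter flat in the pocket with its cable end in the notch on the robot's side, then gently lower the blue cover plate over the two locating pins until it rests flush on the shoulders, and push the locking slide fully home over the plate's edge. Leave the other things on the bench where they are, let go of everything and move clear.

Things in the scene. Friction and masses are not known exactly. Their poses are not given: they have to be found in the camera images.
- fixture: Test fixture, fixed to the bench. Origin on the bench top under its middle; x is its long axis (-x roughly to the robot), y left, z up. Aluminium base 160 x 76 mm on feet, base top z = 17 mm. Grey end shoulders from |x| = 55 to 80 mm, 72 mm wide, flat tops at z = 50 mm. On the -y side a deck 80 mm wide reaches to y = -127 mm and carries the locking slide.
- pocket (a point): Centre of the fixture's pocket floor, fixture (0, 0, 17 mm), same axes. Pocket 110 (x) x 54 mm (y) between the shoulders and four corner rails (|x| 31 to 55, |y| 27 to 35 mm, tops 14 mm over the floor); for |x| < 31 mm the sides are open for fingers. The -x shoulder has a notch |y| < 13 mm right through it for the cable stub.
- pin_front (a point): Tip of the steel locating pin on the -x shoulder, at fixture (-66, +24, 74 mm). Pin diameter 9 mm, standing 24 mm above the shoulder, the last 7 mm tapered.
- pin_rear (a point): Tip of the like pin on the +x shoulder, at fixture (+66, -24, 74 mm).
- lock_slide (a joint): Opening of the locking slide, m: 0 = fully home (its 40 mm wide steel tongue reaches in to fixture y = -25 mm, over the plate's edge), 0.030 = fully open (stop; tongue tip y = -55 mm, clear of the plate). Opens along fixture -y, stays where left, friction about 3 N. Tongue from z = 60.5 to 68.5 mm.
- slide_knob (a point): Centre of the slide's red square knob, 18 x 18 mm, 36 mm tall (z = 68.5 to 104.5 mm), at fixture x = 0, y = -80 mm minus the opening; axes as the fixture's. Grasp from above across either pair of sides. The handle of a seated plate is 73 mm from it in +y when the slide is home.
- cover_plate: Blue cover plate 160 (x) x 76 (y) x 8 mm, about 0.28 kg, flat on the bench. Origin: centre of its underside. Through holes of 12 mm at (-66, +24) and (+66, -24) mm (half a turn fits too). Black handle bar along x: 72 mm long, 14 mm wide, 28 to 42 mm above the underside, on posts at x = +-28 mm. Flush: origin at fixture (0, 0, 50 mm), x axes parallel.
- adapter: Black power adapter flat on the bench, about 0.21 kg: block 50 (x) x 105 (y) x 31 mm tall with a thin cable stub at its -y end. Origin on the underside, off centre: the block runs from y = -42 to +63 mm, the stub on to -63 mm. Seated, its y axis points along fixture +x, so that the stub lies in the notch.
- adapter_mid (a point): Centre of the underside of the adapter's block (10.5 mm in +y from its origin); seated, it is on the pocket floor at fixture (0, 0, 17 mm). Play about 2 mm each way.
- adapter_cable (a point): End of the adapter's cable stub, 63 mm in -y from its origin and 15 mm above the underside.
- tape_roll: Roll of amber tape, 62 mm across, 12 mm tall, bystander: leave in place. Origin at the centre of its underside.
- brass_wool_pot: Black pot with brass wool, 66 mm across, 36 mm tall, bystander: leave in place. Origin at the centre of its underside.
- phone: Black phone, 72 x 148 x 8 mm, bystander: leave in place.
- pcb_holder: Fixed board holder with a round green board, about 155 (x) x 260 (y) mm, up to 115 mm tall; keep clear. Origin at its underside, middle.
- rework_stand: Fixed hot air stand right of the board holder with a hand piece hanging over the board, a rod and a hose, up to about 0.38 m tall, about 0.20 m round its origin (on the bench); pass above it or between it and the robot.
- the_arm_lamp1: Fixed grey magnifier lamp behind the fixture: its foot is clamped on at the back left, its upper arm crosses 0.28 to 0.35 m above the bench at about x = 0.63 m, y = 0.03 to 0.32 m, the round head right of that; keep in front of it. Origin on the bench under the head's joint.
Mind the look-alikes: they are no part of the job. What is shaped like the adapter but pink is not meant.

How it is judged:
By the outcome, as a careful person would: the job done as asked, in the order asked, and still so for the second after the job is handed in, with the robot touching nothing.
It also fails if it takes over 72 s, if anything falls off the work surface, if the arm or the gripper's body presses on something with over 40 N, if the wrist force passes 120 N, or if a joint passes its speed limit or range.

## Working session

There is one attempt and no reset: what is moved stays moved. The work goes in short steps, Python scripts to look and compute and a tool call to move; the robot and the scene stay as the last step left them, time stands still between calls to the robot, and variables do not carry over. Pictures are saved under pics/ and viewed, at most 10 in all, crops included, and the job is handed in when it is done.

Besides the shell and the picture viewer there is one more tool, called in YAML: its name, and indented under it one key for each argument. apply_moves: Moves the arm, as the interface text tells. Its arguments: {"type":"object","properties":{"rows":{"type":"array","items":{"type":"array","items":{"type":"number"}}},"claw":{"type":"number"},"newtons":{"type":"number"}},"required":["rows"]}

```bash
mkdir -p pics; ls
cat > h.py <<'E'
import numpy as np, cv2
from scipy.spatial.transform import Rotation as R
from bench import r
def att(p):
    a=np.array(p["attitude"],float)
    if a.shape==(3,3): return a
    return R.from_rotvec(a).as_matrix() if a.size==3 else R.from_quat(a).as_matrix()
def ray(p,uv,fish=False):
    K=np.array(p["intrinsics"]); x=(uv[0]-K[0,2])/K[0,0]; y=(uv[1]-K[1,2])/K[1,1]
    if fish:
        th=np.hypot(x,y); s=np.sin(th)/max(th,1e-9); d=np.array([x*s,-y*s,-np.cos(th)])
    else: d=np.array([x,-y,-1.])
    return att(p)@d
def at_z(p,uv,z,fish=False):
    d=ray(p,uv,fish); e=np.array(p["eye"]); return e+d*(z-e[2])/d[2]
def save(p,n): cv2.imwrite("pics/"+n,p["pixels"][:,:,::-1])
def proj(p,X,fish=False):
    K=np.array(p["intrinsics"]); c=att(p).T@(np.array(X)-np.array(p["eye"])); c=np.array([c[0],-c[1],-c[2]])
    if fish:
        n=np.hypot(c[0],c[1]); th=np.arctan2(n,c[2]); q=c[:2]/max(n,1e-9)*th
    else: q=c[:2]/c[2]
    return np.array([K[0,0]*q[0]+K[0,2],K[1,1]*q[1]+K[1,2]])
E
python3 - <<'E'
from h import *
Z=dict(pocket=.017,pin_front=.074,pin_rear=.074,slide_knob=.0865,cover_plate=0,adapter=0,adapter_mid=0,adapter_cable=.015,fixture=0,tape_roll=0,brass_wool_pot=0,phone=0)
for n in("scene","top"):
    p=r.grab_frame(n); save(p,n+"0.png"); print(n,p["intrinsics"],p["eye"],p["attitude"])
    for t,z in Z.items():
        for d in r.landmark_of(p,t)[:3]: print(t,round(d["conf"],2),np.round(d["point"],1),np.round(at_z(p,d["point"],z),3))
o=r.get_obs(); print(o)
E
```

```text
pics
scene [[522.90108099   0.         279.88192654]
 [  0.         522.90108099 214.85599101]
 [  0.           0.           1.        ]] [ 0.11061058 -0.67048312  1.05328025] [ 0.72476225 -0.18283199 -0.41849059]
pocket 0.56 [257.2 214.7] [0.483 0.203 0.017]
pin_front 0.63 [233.5 200.7] [0.426 0.226 0.074]
pin_front 0.63 [321.  205.9] [0.624 0.115 0.074]
pin_rear 0.84 [285.7 192.8] [0.562 0.196 0.074]
slide_knob 0.57 [276.2 216.1] [0.499 0.121 0.087]
cover_plate 0.61 [243.4 188. ] [0.495 0.329 0.   ]
adapter 0.85 [178.3 178.8] [0.338 0.442 0.   ]
adapter 0.57 [203.8 219.1] [0.351 0.263 0.   ]
adapter_mid 0.9 [199.5 220.5] [0.339 0.263 0.   ]
adapter_mid 0.61 [183.9 179.4] [0.352 0.433 0.   ]
adapter_cable 0.96 [170.2 160.8] [0.337 0.51  0.015]
adapter_cable 0.74 [218.4 229.1] [0.37  0.201 0.015]
adapter_cable 0.67 [235.1 202.2] [0.447 0.273 0.015]
fixture 0.7 [259.9 220. ] [0.487 0.197 0.   ]
fixture 0.16 [311.3 178.8] [0.69  0.282 0.   ]
tape_roll 0.71 [322.9 205.8] [0.668 0.172 0.   ]
brass_wool_pot 0.66 [308.9 175.6] [0.69  0.297 0.   ]
top [[517.30036627   0.         283.3613311
[... 995 characters left out ...]

{'clock': 1.3, 'joints': array([-1.29310733,  0.47696356,  0.02241445,  1.55539333, -0.0115068 ,
        1.10929802, -0.08310703]), 'qvel': array([-0.00064264,  0.00039596,  0.00038121,  0.00062801, -0.00209195,
        0.000118  ,  0.00124143]), 'tau': array([ 4.28031108e-04, -5.96322656e+01,  1.60634805e+00, -2.81540966e+01,
        1.24320571e-02,  1.63880220e-03,  2.39774558e-06]), 'tcp_pos': array([0.25400425, 0.62541014, 0.23133546]), 'orientation': array([-6.02311402e-01, -3.08330737e+00, -1.06254034e-04]), 'contact_force': array([-0.15854468,  0.65860667, -0.00075231]), 'moment': array([ 0.02894953, -0.03309814,  0.10166058]), 'gripper_force': 0.0, 'grip_width': 0.08523750925038923}
```

Run:
```python
import cv2
a=cv2.imread("pics/top0.png"); cv2.imwrite("pics/topc.png",cv2.resize(a[120:320,90:360],None,fx=2.96,fy=2.96,interpolation=cv2.INTER_CUBIC))
```

```text
(no output)
```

View pics/topc.png

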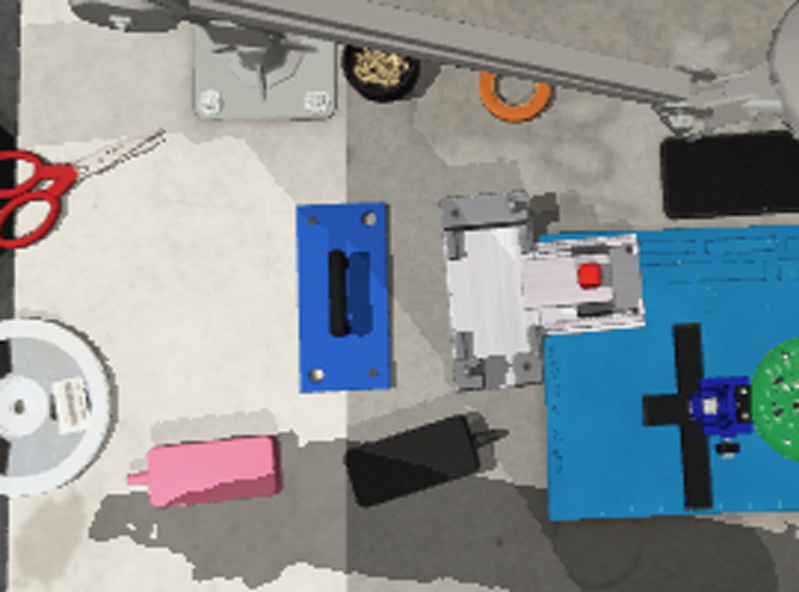

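View pics/scene0.png

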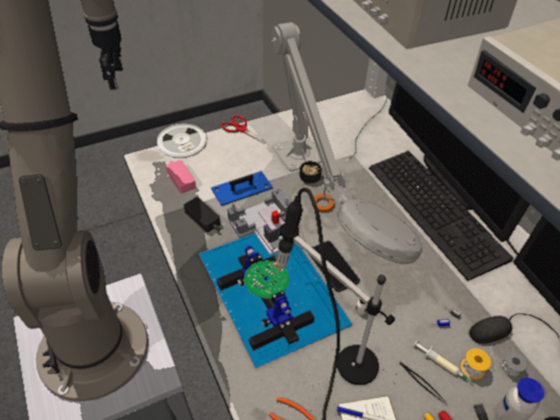

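The top crop (2.96x, offset 90,120) shows these things:
- **Adapter candidates:** the black adapter is at crop (413,460), about full (229,275), with its stub at (505,433). The pink look-alike is at (213,470) and is not meant. The phone at (735,175) is also black.
- **Cover plate:** blue, at (343,297). Its large holes are upper right and lower left.
- **Fixture:** at (490,290), with the red knob at (590,275). The slide looks home.

I choose the black block with the stub.

```bash
cat >> h.py <<'E'
def plan(pos,ydeg=None,n=1):
    """shift/turn numbers to tool-down pose with tool y at ydeg (mod 180) in world"""
    o=r.get_obs(); A=R.from_rotvec(o["orientation"]).as_matrix(); p=o["tcp_pos"]
    s=A.T@(np.array(pos)-p)/.25
    if ydeg is None: ydeg=np.degrees(np.arctan2(A[1,1],A[0,1]))
    best=None
    for k in (0,180):
        a=np.radians(ydeg+k); y=np.array([np.cos(a),np.sin(a),0]); z=np.array([0,0,-1.]); B=np.c_[np.cross(y,z),y,z]
        t=R.from_matrix(A.T@B).as_rotvec()
        if best is None or np.linalg.norm(t)<np.linalg.norm(best): best=t
    print("clk %.2f tcp"%o["clock"],np.round(p,4),"ydir %.1f"%np.degrees(np.arctan2(A[1,1],A[0,1])),"q7 %.2f"%o["joints"][6])
    print("row",np.round(np.r_[s,best/(np.pi/2)],3).tolist(),"rows needed ~%.1f"%max(np.linalg.norm(s)*.25/.0625,np.degrees(np.linalg.norm(best))/10.7))
E
python3 - <<'E'
from h import *
plan([.46,.16,.30],3); plan([.46,.16,.30],93)
E
```

```text
clk 1.30 tcp [0.254  0.6254 0.2313] ydir 67.9 q7 -0.08
row [-1.464, -1.415, -0.275, 0.0, -0.0, 0.721] rows needed ~8.2
clk 1.30 tcp [0.254  0.6254 0.2313] ydir 67.9 q7 -0.08
row [-1.464, -1.415, -0.275, 0.0, -0.0, -0.279] rows needed ~8.2
```

apply_moves:
  rows:
    - [-0.73, -0.71, -0.14, 0, 0, 0]
    - [-0.73, -0.71, -0.14, 0, 0, 0]
    - [-0.73, -0.71, -0.14, 0, 0, 0]
    - [-0.73, -0.71, -0.14, 0, 0, 0]
    - [-0.73, -0.71, -0.14, 0, 0, 0]

```text
clock: 1.92
tcp_pos: [0.3593, 0.3878, 0.2674]
orientation: [0.614, 3.079, 0.001]
contact_force: [-0.0, 0.0, -0.3]
grip_width: 0.0858
gripper_force: 0.0
```

apply_moves:
  rows:
    - [-0.73, -0.71, -0.14, 0, 0, -0.28]
    - [-0.73, -0.71, -0.14, 0, 0, -0.28]
    - [-0.73, -0.71, -0.14, 0, 0, -0.28]
    - [-0.73, -0.71, -0.14, 0, 0, -0.28]
    - [-0.73, -0.71, -0.14, 0, 0, -0.28]

```text
clock: 2.55
tcp_pos: [0.4602, 0.1558, 0.3021]
orientation: [-0.076, 3.139, 0.0]
contact_force: [0.1, 1.2, 0.2]
grip_width: 0.0855
gripper_force: 0.0
```

Run:
```python
from h import *
plan([.46,.16,.30],93)
p=r.grab_frame("wrist"); save(p,"w1.png"); print(p["intrinsics"],p["eye"],p["attitude"])
for t,z in dict(pocket=.017,pin_front=.074,pin_rear=.074,slide_knob=.0865,fixture=0,adapter_mid=0,adapter_cable=.015,cover_plate=0).items():
    for d in r.landmark_of(p,t)[:3]: print(t,round(d["conf"],2),np.round(d["point"],1),np.round(at_z(p,d["point"],z,True),4))
```

```text
clk 2.55 tcp [0.4602 0.1558 0.3021] ydir 92.8 q7 1.19
row [0.0, 0.017, 0.009, 0.0, 0.001, -0.003] rows needed ~0.1
[[325.1922621    0.         274.90798174]
 [  0.         325.1922621  216.60233401]
 [  0.           0.           1.        ]] [0.38035346 0.15199776 0.44498754] [-0.2420574  -0.25504896  1.60379741]
pocket 0.64 [303.6 194. ] [0.4854 0.1964 0.017 ]
pin_front 0.96 [327.9 152.3] [0.4203 0.2152 0.074 ]
pin_rear 0.98 [287.9 257.1] [0.5537 0.1769 0.074 ]
fixture 0.61 [303.6 191.9] [0.4865 0.1979 0.    ]
fixture 0.4 [290.8 257. ] [0.5879 0.1863 0.    ]
adapter_mid 0.87 [357.9  97.1] [0.3479 0.2644 0.    ]
adapter_mid 0.63 [464.1 111.3] [ 0.3444  0.4367 -0.    ]
adapter_cable 0.92 [309.2 108. ] [0.3694 0.1965 0.015 ]
adapter_cable 0.91 [503.1 114.3] [0.3367 0.5046 0.015 ]
cover_plate 0.98 [389.3 196.1] [0.4853 0.326  0.    ]
cover_plate 0.68 [241.2 211. ] [0.5189 0.1105 0.    ]
```

View pics/w1.png

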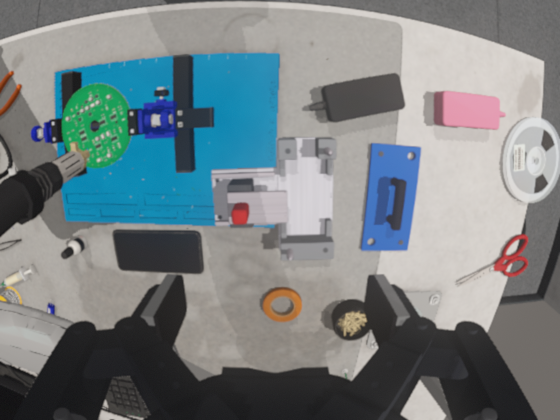

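Run:
```python
from h import *
p=r.grab_frame("wrist"); h=cv2.cvtColor(p["pixels"],cv2.COLOR_RGB2HSV)
m=((h[...,0]<8)|(h[...,0]>172))&(h[...,1]>150)&(h[...,2]>90); m[:190]=0;m[240:]=0;m[:,:210]=0;m[:,270:]=0
v,u=np.nonzero(m); print(u.min(),u.max(),v.min(),v.max(),at_z(p,[u.mean(),v.mean()],.0865,True))
plan([.492,.116,.16],93.8); plan([.492,.116,.075],93.8)
```

```text
228 243 208 225 [0.49753852 0.11724435 0.0865    ]
clk 3.05 tcp [0.4582 0.1602 0.3011] ydir 93.2 q7 1.19
row [-0.126, -0.184, 0.564, -0.0, -0.0, -0.007] rows needed ~2.4
clk 3.05 tcp [0.4582 0.1602 0.3011] ydir 93.2 q7 1.19
row [-0.126, -0.184, 0.904, -0.0, -0.0, -0.007] rows needed ~3.7
```

apply_moves:
  claw: 0.65
  newtons: 40
  rows:
    - [-0.138, -0.18, 0.45, 0, 0, -0.007]
    - [-0.138, -0.18, 0.56, 0, 0, -0.007]
    - [-0.138, -0.18, 0.78, 0, 0, -0.007]
    - [-0.138, -0.18, 0.9, 0, 0, -0.007]
    - [-0.138, -0.18, 0.9, 0, 0, -0.007]

```text
clock: 3.68
tcp_pos: [0.4927, 0.1154, 0.0734]
orientation: [0.102, -3.133, 0.004]
contact_force: [0.5, -0.6, 2.1]
grip_width: 0.0555
gripper_force: 0.0
```

apply_moves:
  claw: 0
  rows:
    - [0, 0, 0, 0, 0, 0]
    - [0, 0, 0, 0, 0, 0]
    - [0, 0, 0, 0, 0, 0]
    - [0, 0, 0, 0, 0, 0]
    - [0, 0, 0, 0, 0, 0]

```text
clock: 4.3
tcp_pos: [0.4971, 0.117, 0.0787]
orientation: [-0.103, 3.136, 0.003]
contact_force: [-1.2, -0.1, 6.0]
grip_width: 0.0172
gripper_force: 40.0
```

apply_moves:
  rows:
    - [0, -0.04, 0, 0, 0, 0]
    - [0, -0.08, 0, 0, 0, 0]
    - [0, -0.12, 0, 0, 0, 0]
    - [0, -0.128, 0, 0, 0, 0]
    - [0, -0.128, 0, 0, 0, 0]

```text
clock: 4.92
tcp_pos: [0.4992, 0.0889, 0.0786]
orientation: [-0.108, 3.135, 0.009]
contact_force: [-0.3, 11.6, 5.5]
grip_width: 0.017
gripper_force: 41.1
```

apply_moves:
  rows:
    - [0, -0.01, 0, 0, 0, 0]
    - [0, -0.02, 0, 0, 0, 0]
    - [0, -0.02, 0, 0, 0, 0]

```text
clock: 5.3
tcp_pos: [0.4992, 0.0888, 0.0786]
orientation: [-0.113, 3.135, 0.016]
contact_force: [-2.7, 24.9, 3.1]
grip_width: 0.0177
gripper_force: 40.8
```

apply_moves:
  claw: 0.5
  rows:
    - [0, 0.02, 0, 0, 0, 0]
    - [0, 0.02, 0, 0, 0, 0]
    - [0, 0.02, 0, 0, 0, 0]

```text
clock: 5.68
tcp_pos: [0.4978, 0.0832, 0.0767]
orientation: [-0.1, 3.139, -0.001]
contact_force: [0.6, 0.7, 0.2]
grip_width: 0.0428
gripper_force: 0.0
```

apply_moves:
  claw: 0.9
  rows:
    - [0, 0, -0.25, 0, 0, 0]
    - [0, 0, -0.5, 0, 0, 0]
    - [0.3, 0.3, -0.75, 0, 0, 0]
    - [0.4, 0.4, -0.9, 0, 0, 0]
    - [0.4, 0.4, -0.9, 0, 0, 0]

```text
clock: 6.3
tcp_pos: [0.3901, 0.1778, 0.3029]
orientation: [-0.101, 3.139, 0.001]
contact_force: [1.0, -0.1, -0.7]
grip_width: 0.0771
gripper_force: 0.0
```

Run:
```python
from h import *
p=r.grab_frame("wrist"); p=r.grab_frame("wrist"); save(p,"w2.png")
h=cv2.cvtColor(p["pixels"],cv2.COLOR_RGB2HSV)
for t,z in dict(pocket=.017,pin_front=.074,pin_rear=.074,slide_knob=.0865,fixture=0,adapter_mid=0,adapter_cable=.015,adapter=0,cover_plate=0).items():
    for d in r.landmark_of(p,t)[:2]: print(t,round(d["conf"],2),np.round(d["point"],1),np.round(at_z(p,d["point"],z,True),4))
plan([.35,.265,.1])
```

```text
pocket 0.93 [278.9 241.6] [0.4868 0.1961 0.017 ]
pin_front 0.93 [299.9 210.5] [0.4211 0.2158 0.074 ]
pin_rear 0.83 [263.8 301.9] [0.5539 0.1795 0.074 ]
slide_knob 0.73 [192.8 261.8] [0.4937 0.0865 0.0865]
slide_knob 0.65 [259.5 336.4] [0.6053 0.1764 0.0865]
fixture 0.68 [278.9 236.1] [0.485  0.1963 0.    ]
adapter_mid 0.71 [443.6 154.7] [0.3391 0.4374 0.    ]
adapter_mid 0.63 [335.2 147.9] [0.3489 0.2653 0.    ]
adapter_cable 0.73 [278.7 236.2] [0.4793 0.1953 0.015 ]
adapter_cable 0.69 [485.4 160.1] [0.3355 0.5096 0.015 ]
adapter 0.84 [328.6 148.8] [0.351 0.256 0.   ]
adapter 0.69 [192.9 264.6] [0.5428 0.0652 0.    ]
cover_plate 0.69 [364.5 242.9] [0.4883 0.3287 0.    ]
clk 6.85 tcp [0.3915 0.1767 0.3006] ydir 93.6 q7 1.06
row [0.142, 0.364, 0.802, -0.001, -0.001, -0.0] rows needed ~3.6
```

View pics/w2.png

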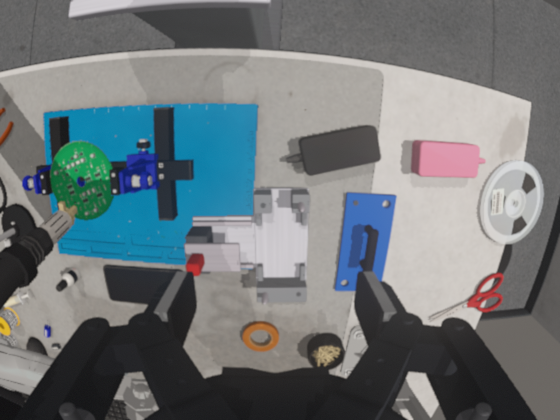

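The red knob is now at (195,264), so the slide is open. The black adapter is at (340,150) with its stub at (290,157) pointing toward -y. Pink is at (447,158). Next I fit poses from the outlines.

```bash
cat >> h.py <<'E'
from scipy.optimize import minimize
def boxpts(lo,hi,n=12):
    c=np.array([[x,y,z] for x in(lo[0],hi[0]) for y in(lo[1],hi[1]) for z in(lo[2],hi[2])]); P=[]
    for i in range(8):
        for j in range(i):
            if (c[i]!=c[j]).sum()==1: P+=[c[i]*(1-t)+c[j]*t for t in np.linspace(0,1,n)]
    return np.array(P)
def fit(p,mask,P,x0,fish=True,z=0):
    S=4
    big=cv2.resize(mask.astype(np.uint8),None,fx=S,fy=S,interpolation=cv2.INTER_NEAREST)
    big=cv2.medianBlur(big*255,2*S+1)>127
    def f(q,img=False):
        Q=P@R.from_euler("z",q[2]).as_matrix().T+[q[0],q[1],z]
        U=(np.array([proj(p,X,fish) for X in Q])+.5)*S-.5
        m=np.zeros(big.shape,np.uint8); cv2.fillConvexPoly(m,cv2.convexHull(U.astype(np.float32)).round().astype(np.int32),1)
        m=m>0
        return 1-(m&big).sum()/(m|big).sum()
    x0=np.array(x0,float); sm=np.vstack([x0]+[x0+d for d in np.diag([.008,.008,.12])])
    s=minimize(f,x0,method="Nelder-Mead",options=dict(initial_simplex=sm,xatol=2e-4,fatol=1e-4,maxiter=120))
    return s.x,1-s.fun
ADP=boxpts([-.025,-.042,0],[.025,.063,.031]); PL=boxpts([-.08,-.038,0],[.08,.038,.008])
def pick(p,t,uv):
    for d in r.outline_of(p,t):
        x,y,w,h=d["rect"]
        if x<uv[0]<x+w and y<uv[1]<y+h: return d["pixels"]
def blue(p,roi):
    h=cv2.cvtColor(p["pixels"],cv2.COLOR_RGB2HSV); m=((h[...,0]>105)&(h[...,0]<128)&(h[...,1]>120)).astype(np.uint8)
    k=np.zeros_like(m); k[roi[1]:roi[3],roi[0]:roi[2]]=1
    m=cv2.morphologyEx(m*k,cv2.MORPH_CLOSE,np.ones((15,15))); return m>0
E
cat > a.py <<'E'
from h import *
p=r.grab_frame("wrist")
m=pick(p,"adapter",proj(p,[.35,.265,.02],True))
if m is not None:
    m=cv2.morphologyEx(m.astype(np.uint8),cv2.MORPH_OPEN,np.ones((11,11)))>0
    q,i=fit(p,m,ADP,[.35,.255,np.pi*.95-1.57+0*1]); print("A",q,i,m.sum())
    for y in(np.radians(100),):
        q,i=fit(p,m,ADP,[.35,.255,y+np.pi*0+0]); print("A alt",q,i)
    print("col",p["pixels"][m].mean(0))
b=blue(p,[330,180,410,305]); print("Pl",fit(p,b,PL,[.485,.326,0.0]))
E
python3 a.py
```

```text
A [0.3508431  0.25698432 0.28736929] 0.9592269350495579 3169
A alt [0.35086007 0.25686279 0.28738653] 0.9589093335875679
col [78.57273588 76.07068476 75.27390344]
Pl (array([0.48934975, 0.32898598, 0.02539879]), np.float64(0.839420526423179))
```

Run:
```python
from h import *
plan([.348,.267,.16],16.5)
```

```text
clk 6.95 tcp [0.3914 0.177  0.3009] ydir 93.7 q7 1.06
row [0.15, 0.371, 0.563, -0.001, -0.0, 0.857] rows needed ~7.2
```

apply_moves:
  claw: 0.8
  rows:
    - [0.15, 0.37, 0.4, 0, 0, 0.55]
    - [0.15, 0.37, 0.56, 0, 0, 0.55]
    - [0.15, 0.37, 0.56, 0, 0, 0.55]
    - [0.15, 0.37, 0.56, 0, 0, 0.55]
    - [0.15, 0.37, 0.56, 0, 0, 0.55]

```text
clock: 7.58
tcp_pos: [0.3474, 0.2673, 0.1604]
orientation: [-1.227, -2.891, 0.003]
contact_force: [-0.7, -0.4, 0.1]
grip_width: 0.0683
gripper_force: 0.0
```

apply_moves:
  rows:
    - [0, 0, 0, 0, 0, 0.307]
    - [0, 0, 0, 0, 0, 0.307]
    - [0, 0, 0, 0, 0, 0.307]
    - [0, 0, 0, 0, 0, 0.307]

```text
clock: 8.07
tcp_pos: [0.3479, 0.2673, 0.1612]
orientation: [1.876, 2.52, -0.0]
contact_force: [-0.6, -0.6, 0.5]
grip_width: 0.0683
gripper_force: 0.0
```

Run:
```python
from h import *
p=r.grab_frame("wrist"); save(p,"w3.png")
m=pick(p,"adapter",proj(p,[.35,.265,.02],True))
if m is not None:
    m=cv2.morphologyEx(m.astype(np.uint8),cv2.MORPH_OPEN,np.ones((11,11)))>0
    print("A",fit(p,m,ADP,[.351,.257,.287]),m.sum())
for t in("adapter_mid","adapter_cable"):
    for d in r.landmark_of(p,t)[:2]: print(t,round(d["conf"],2),np.round(at_z(p,d["point"],.0 if t[-1]=="d" else .015,True),4))
plan([.348,.267,.002],16.5)
```

```text
A (array([0.3504584 , 0.2580541 , 0.29159375]), np.float64(0.956993223566826)) 6488
adapter_mid 0.98 [0.3492 0.2658 0.    ]
adapter_mid 0.86 [0.3434 0.4338 0.    ]
adapter_cable 0.79 [0.3691 0.1987 0.015 ]
clk 8.28 tcp [0.3479 0.2673 0.1613] ydir 16.7 q7 -0.45
row [-0.001, 0.0, 0.637, -0.0, 0.0, 0.002] rows needed ~2.5
```

View pics/w3.png

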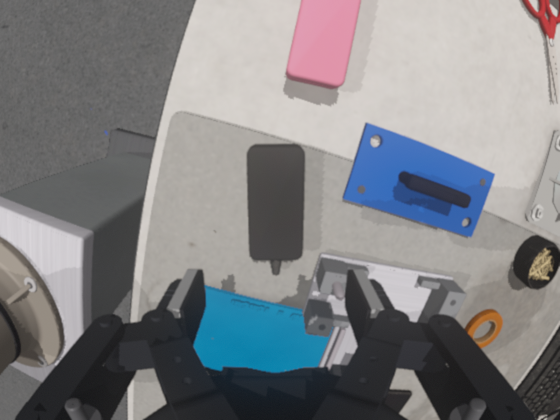

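The black adapter (275,200) is lined up between the fingers, and its stub at (277,267) points at the fixture side. I descend and grip.

apply_moves:
  rows:
    - [0, 0.002, 0.25, 0, 0, 0]
    - [0, 0.002, 0.5, 0, 0, 0]
    - [0, 0.002, 0.6, 0, 0, 0]
    - [0, 0.002, 0.633, 0, 0, 0]
    - [0, 0.002, 0.633, 0, 0, 0]

```text
clock: 8.9
tcp_pos: [0.3486, 0.2676, 0.0033]
orientation: [-1.877, -2.519, -0.0]
contact_force: [0.3, -0.2, -0.5]
grip_width: 0.0682
gripper_force: 0.0
```

apply_moves:
  claw: 0
  newtons: 40
  rows:
    - [0, 0, 0, 0, 0, 0]
    - [0, 0, 0, 0, 0, 0]
    - [0, 0, 0, 0, 0, 0]
    - [0, 0, 0, 0, 0, 0]
    - [0, 0, 0, 0, 0, 0]

```text
clock: 9.52
tcp_pos: [0.3491, 0.2682, 0.0043]
orientation: [1.877, 2.519, 0.004]
contact_force: [-0.3, -0.9, 8.0]
grip_width: 0.0496
gripper_force: 42.6
```

Run:
```python
from h import *
o=r.get_obs(); print(o["tcp_pos"],o["grip_width"],o["gripper_force"],o["contact_force"]); plan([.345,.267,.16],16.5)
```

```text
[0.34914279 0.26824111 0.00433019] 0.04957615784769404 42.64341473579407 [-0.34814848 -0.86980537  7.99711605]
clk 9.53 tcp [0.3491 0.2682 0.0043] ydir 16.6 q7 -0.35
row [0.001, -0.016, -0.623, 0.001, -0.001, 0.001] rows needed ~2.5
```

apply_moves:
  rows:
    - [0, 0, -0.2, 0, 0, 0]
    - [0, 0, -0.45, 0, 0, 0]
    - [0, 0, -0.64, 0, 0, 0.1]
    - [-0.2, 0.21, -0.64, 0, 0, 0.22]
    - [-0.36, 0.4, -0.64, 0, 0, 0.34]

```text
clock: 10.15
tcp_pos: [0.4621, 0.214, 0.1649]
orientation: [-2.476, -1.932, -0.006]
contact_force: [0.6, 1.3, -2.6]
grip_width: 0.0494
gripper_force: 43.4
```

Run:
```python
from h import *
plan([.482,.197,.165],-85.8)
```

```text
clk 10.15 tcp [0.4621 0.214  0.1649] ydir -14.1 q7 -0.65
row [-0.047, 0.094, -0.001, -0.001, -0.002, 0.797] rows needed ~6.7
```

apply_moves:
  rows:
    - [-0.047, 0.094, 0, 0, 0, 0.12]
    - [-0.047, 0.094, 0, 0, 0, 0.24]
    - [-0.047, 0.094, 0, 0, 0, 0.36]
    - [-0.047, 0.094, 0, 0, 0, 0.48]
    - [-0.047, 0.094, 0, 0, 0, 0.58]

```text
clock: 10.78
tcp_pos: [0.4806, 0.1966, 0.1633]
orientation: [-3.074, -0.642, 0.0]
contact_force: [-0.3, -0.3, -1.1]
grip_width: 0.049
gripper_force: 43.4
```

apply_moves:
  rows:
    - [0, 0, 0, 0, 0, 0.11]
    - [0, 0, 0, 0, 0, 0.217]
    - [0, 0, 0, 0, 0, 0.217]
    - [0, 0, 0, 0, 0, 0.217]

```text
clock: 11.28
tcp_pos: [0.4808, 0.1967, 0.1632]
orientation: [-3.139, -0.125, 0.0]
contact_force: [-0.4, -1.6, -1.7]
grip_width: 0.0493
gripper_force: 43.5
```

Run:
```python
from h import *
p=r.grab_frame("wrist"); save(p,"w4.png"); s=r.grab_frame("top")
for n,c in(("wrist",p),("top",s)):
  for t,z in dict(pin_front=.074,pin_rear=.074,slide_knob=.0865).items():
    for d in r.landmark_of(c,t)[:1]: print(n,t,round(d["conf"],2),np.round(d["point"],1),np.round(at_z(c,d["point"],z,n=="wrist"),4))
plan([.487,.1967,.1],-85.8)
```

```text
wrist pin_rear 0.63 [306.5 118.7] [0.5579 0.1808 0.074 ]
top slide_knob 0.56 [301.7 212.6] [0.4937 0.0862 0.0865]
clk 11.68 tcp [0.4811 0.1965 0.163 ] ydir -85.6 q7 -1.70
row [0.024, 0.001, 0.252, -0.0, 0.0, 0.002] rows needed ~1.0
```

View pics/w4.png

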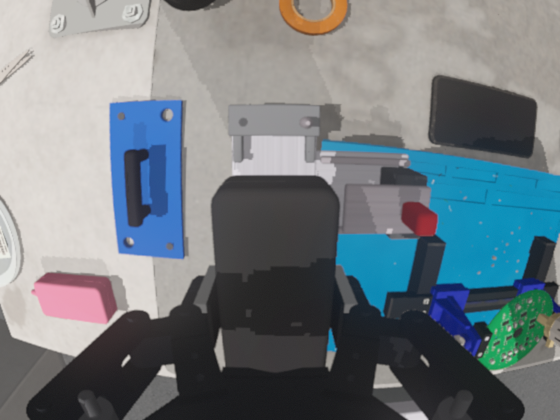

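Here the held adapter covers (275,270), the rear shoulder top is at (229–320, 104–135), and the rear pin is at (306,120). I measure edges to get the fixture relative to the tool.

Run:
```python
from h import *
p=r.grab_frame("wrist"); o=r.get_obs()
g=cv2.GaussianBlur(cv2.cvtColor(p["pixels"],cv2.COLOR_RGB2GRAY).astype(float),(0,0),1)
gx=np.abs(np.gradient(g,axis=1)); gy=np.abs(np.gradient(g,axis=0))
def sub(a,c):
    i=int(np.argmax(a[c-6:c+7]))+c-6; l,m,n=a[i-1],a[i],a[i+1]; d=l-2*m+n
    return i+(.5*(l-n)/d if d else 0)
def colE(rows,c,z): return np.array([at_z(p,[sub(gx[v],c),v],z,True) for v in rows])
def rowE(cols,rw,z): return np.array([at_z(p,[u,sub(gy[:,u],rw)],z,True) for u in cols])
def rep(n,P,ax):
    b=1-ax; k=np.polyfit(P[:,b],P[:,ax],1); e=np.polyval(k,P[:,b])-P[:,ax]
    print(n,"mean",np.round(P.mean(0)[:2],4),"slope deg %.2f"%np.degrees(np.arctan(k[0])),"rms %.4f"%e.std())
rep("shoulder left (+y)",colE(range(109,131,2),229,.05),1)
rep("shoulder right(-y)",colE(range(110,131,2),320,.05),1)
rep("shoulder far x=80",rowE(range(238,296,3),105,.05),0)
rep("shoulder near x=55",rowE(range(252,298,3),135,.05),0)
zt=o["tcp_pos"][2]-.0043+.031
rep("adapter left",colE(range(205,260,4),217,zt),1)
rep("adapter right",colE(range(205,260,4),334,zt),1)
rep("adapter far",rowE(range(245,310,4),178,zt),0)
print(o["tcp_pos"],p["eye"])
for t,z in(("pin_rear",.074),):
  d=r.landmark_of(p,t)[0]; print(d["conf"],np.round(at_z(p,d["point"],z,True),4))
```

```text
shoulder left (+y) mean [0.5534 0.2402] slope deg 3.26 rms 0.0003
shoulder right(-y) mean [0.5579 0.1686] slope deg 5.07 rms 0.0006
shoulder far x=80 mean [0.568 0.21 ] slope deg -5.49 rms 0.0003
shoulder near x=55 mean [0.5423 0.2018] slope deg -4.48 rms 0.0000
adapter left mean [0.5134 0.2236] slope deg 4.37 rms 0.0000
adapter right mean [0.5171 0.1752] slope deg 4.05 rms 0.0000
adapter far mean [0.5371 0.2003] slope deg -4.38 rms 0.0000
[0.48110755 0.19654649 0.16305466] [0.55842322 0.20256312 0.30603584]
0.73 [0.5576 0.1783 0.074 ]
```

Run:
```python
from h import *
plan([.489,.199,.064],-85.6)
```

```text
clk 11.78 tcp [0.4811 0.1966 0.163 ] ydir -85.6 q7 -1.70
row [0.032, -0.007, 0.396, -0.0, -0.0, -0.0] rows needed ~1.6
```

apply_moves:
  rows:
    - [0.032, -0.007, 0.15, 0, 0, 0]
    - [0.032, -0.007, 0.3, 0, 0, 0]
    - [0.032, -0.007, 0.394, 0, 0, 0]
    - [0.032, -0.007, 0.394, 0, 0, 0]

```text
clock: 12.28
tcp_pos: [0.4878, 0.1983, 0.0632]
orientation: [3.137, 0.12, -0.005]
contact_force: [-0.1, -0.3, -1.5]
grip_width: 0.0495
gripper_force: 43.3
```

Run:
```python
from h import *
p=r.grab_frame("wrist"); o=r.get_obs(); print(o["tcp_pos"],o["contact_force"],p["eye"])
a=p["pixels"][:,:,::-1]; cv2.imwrite("pics/w5.png",cv2.resize(a[60:260,160:400],None,fx=3,fy=3,interpolation=cv2.INTER_CUBIC))
```

```text
[0.48878701 0.19862516 0.06435617] [-0.79763438 -0.35486945 -1.96774864] [0.56553068 0.20463607 0.2058859 ]
```

View pics/w5.png

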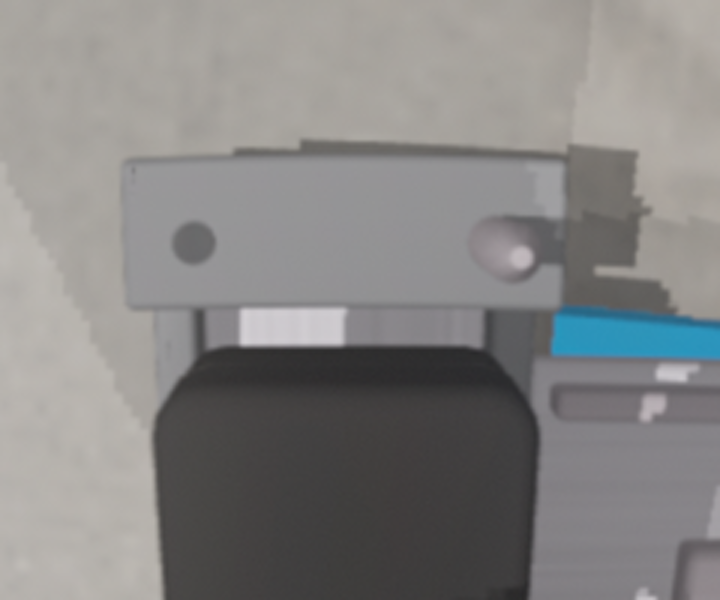

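Run:
```python
from h import *
p=r.grab_frame("wrist")
f=lambda u,v,z: np.round(at_z(p,[160+(u+.5)/3-.5,60+(v+.5)/3-.5],z,True)[:2],4)
print("shoulder near",f(345,308,.05),"far",f(345,157,.05),"L",f(124,235,.05),"R",f(565,235,.05))
print("adapter end bottom",f(345,347,.0601),"rails z.017",f(204,325,.017),f(487,325,.017),"z.031",f(204,325,.031),f(487,325,.031))
print("adapter top LR",f(158,450,.091),f(536,450,.091))
plan([.489,.199,.045])
```

```text
shoulder near [0.5434 0.2031] far [0.5678 0.205 ] L [0.5532 0.2399] R [0.5586 0.1684]
adapter end bottom [0.5388 0.2028] rails z.017 [0.5333 0.2304] [0.5375 0.1745] z.031 [0.5357 0.2285] [0.5396 0.1767]
adapter top LR [0.5298 0.2257] [0.5334 0.1782]
clk 12.38 tcp [0.4894 0.1989 0.0651] ydir -85.6 q7 -1.57
row [-0.002, -0.0, 0.081, -0.0, -0.0, -0.0] rows needed ~0.3
```

apply_moves:
  rows:
    - [0.006, 0.001, 0.04, 0, 0, 0]
    - [0.006, 0.001, 0.08, 0, 0, 0]
    - [0.006, 0.001, 0.12, 0, 0, 0]
    - [0.006, 0.001, 0.15, 0, 0, 0]
    - [0.006, 0.001, 0.165, 0, 0, 0]

```text
clock: 13.0
tcp_pos: [0.4923, 0.1997, 0.0287]
orientation: [-3.133, -0.119, -0.002]
contact_force: [-19.3, -0.3, 82.7]
grip_width: 0.0494
gripper_force: 71.2
```

apply_moves:
  rows:
    - [0, 0, -0.05, 0, 0, 0]
    - [0, 0, -0.05, 0, 0, 0]

```text
clock: 13.25
tcp_pos: [0.4912, 0.1993, 0.0366]
orientation: [-3.138, -0.12, -0.003]
contact_force: [-0.5, -0.7, -2.2]
grip_width: 0.0493
gripper_force: 61.7
```

Run:
```python
from h import *
p=r.grab_frame("wrist"); o=r.get_obs(); print(o["tcp_pos"],o["contact_force"],o["moment"],o["grip_width"],p["eye"])
a=p["pixels"][:,:,::-1]; cv2.imwrite("pics/w6.png",cv2.resize(a[40:340,140:420],None,fx=2,fy=2,interpolation=cv2.INTER_CUBIC))
plan([.489,.199,.045],-85.6)
```

```text
[0.49064555 0.19913618 0.03584897] [ 0.41517405 -0.23167862 -2.08752679] [-0.01433333 -0.00575192  0.02555556] 0.04928860038798599 [0.56827096 0.20515029 0.17973067]
clk 13.30 tcp [0.4906 0.1991 0.0358] ydir -85.6 q7 -1.53
row [-0.007, 0.0, -0.037, -0.0, -0.001, -0.0] rows needed ~0.1
```

View pics/w6.png

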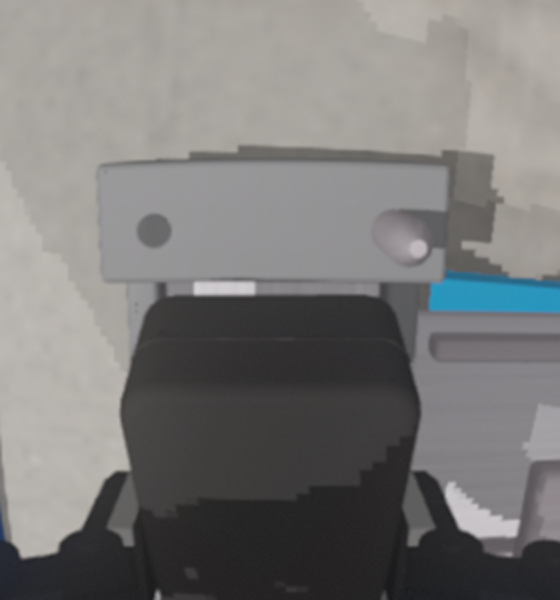

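Run:
```python
from h import *
p=r.grab_frame("wrist"); o=r.get_obs(); print(o["tcp_pos"])
g=cv2.GaussianBlur(cv2.cvtColor(p["pixels"],cv2.COLOR_RGB2GRAY).astype(float),(0,0),1); gx=np.abs(np.gradient(g,axis=1)); gy=np.abs(np.gradient(g,axis=0))
for v in(240,246,252):
    L=190+np.argmax(gx[v,190:215]); Rr=338+np.argmax(gx[v,338:360])
    for z in(.055,.0585,.062,.065,.068): print(v,L,Rr,z,np.round(at_z(p,[L,v],z,True)[1]-at_z(p,[Rr,v],z,True)[1],4),end=" | ")
    print()
v=182+np.argmax(gy[182:196,270]); print("bottom row",v,[(z,round(at_z(p,[270,v],z,True)[0],4)) for z in(.0315,.036,.040)])
f=lambda u,v,z: np.round(at_z(p,[140+(u+.5)/2-.5,40+(v+.5)/2-.5],z,True)[:2],4)
print("sh near",f(270,281,.05),"railsL z.031/.017",f(165,290,.031),f(165,290,.017),"railR",f(380,290,.031),f(380,290,.017))
print("adapter sides",f(122,410,.062),f(418,410,.062))
```

```text
[0.49024456 0.19894781 0.03538771]
240 200 349 0.055 0.0621 | 240 200 349 0.0585 0.0603 | 240 200 349 0.062 0.0586 | 240 200 349 0.065 0.0571 | 240 200 349 0.068 0.0556 | 
246 200 350 0.055 0.0629 | 246 200 350 0.0585 0.0612 | 246 200 350 0.062 0.0594 | 246 200 350 0.065 0.0579 | 246 200 350 0.068 0.0563 | 
252 200 349 0.055 0.063 | 252 200 349 0.0585 0.0612 | 252 200 349 0.062 0.0594 | 252 200 349 0.065 0.0579 | 252 200 349 0.068 0.0564 | 
bottom row 187 [(0.0315, np.float64(0.535)), (0.036, np.float64(0.536)), (0.04, np.float64(0.5369))]
sh near [0.542  0.2034] railsL z.031/.017 [0.5343 0.2275] [0.5312 0.2296] railR [0.5382 0.1772] [0.5354 0.1746]
adapter sides [0.5166 0.2308] [0.5211 0.1723]
```

Run:
```python
from h import *
# bench edge from w2 pose: recompute from saved camera pose unknown -> use top frame, look for edge along column of y=.265
p=r.grab_frame("top"); g=cv2.cvtColor(p["pixels"],cv2.COLOR_RGB2HSV)
for x in np.arange(.36,.12,-.02):
    u,v=proj(p,[x,.27,0]); print(round(x,2),p["pixels"][int(v),int(u)],end="; ")
print()
plan([.4905,.199,.14],-85.6)
```

```text
0.36 [105  96  88]; 0.34 [103  96  86]; 0.32 [30 29 30]; 0.3 [40 40 41]; 0.28 [102  95  84]; 0.26 [99 92 82]; 0.24 [98 91 82]; 0.22 [100  93  83]; 0.2 [98 90 81]; 0.18 [94 87 79]; 0.16 [87 82 73]; 0.14 [50 47 43]; 
clk 13.40 tcp [0.49   0.1988 0.0351] ydir -85.6 q7 -1.53
row [0.002, -0.0, -0.419, 0.0, 0.001, -0.0] rows needed ~1.7
```

apply_moves:
  rows:
    - [0, 0, -0.2, 0, 0, 0]
    - [0, 0, -0.42, 0, 0, 0]
    - [-0.2, -0.09, -0.42, 0, 0, 0]
    - [-0.4, -0.19, -0.42, 0, 0, 0]
    - [-0.54, -0.3, -0.42, 0, 0, 0]

```text
clock: 14.02
tcp_pos: [0.3475, 0.2631, 0.14]
orientation: [3.138, 0.12, -0.003]
contact_force: [0.4, -0.1, -0.9]
grip_width: 0.0494
gripper_force: 61.7
```

Run:
```python
from h import *
plan([.352,.265,.002],-85.6)
```

```text
clk 14.03 tcp [0.3475 0.2631 0.14  ] ydir -85.6 q7 -2.02
row [0.02, -0.007, 0.552, 0.001, 0.001, -0.0] rows needed ~2.2
```

apply_moves:
  rows:
    - [0.015, -0.007, 0.25, 0, 0, 0]
    - [0.015, -0.007, 0.45, 0, 0, 0]
    - [0.015, -0.007, 0.53, 0, 0, 0]
    - [0.015, -0.007, 0.55, 0, 0, 0]
    - [0.015, -0.007, 0.55, 0, 0, 0]

```text
clock: 14.65
tcp_pos: [0.3544, 0.2647, 0.0026]
orientation: [3.138, 0.118, 0.001]
contact_force: [0.3, -0.9, -1.2]
grip_width: 0.0489
gripper_force: 62.3
```

apply_moves:
  claw: 0.63
  newtons: 20
  rows:
    - [0, 0, 0, 0, 0, 0]
    - [0, 0, 0, 0, 0, 0]
    - [0, 0, 0, 0, 0, 0]
    - [0, 0, 0, 0, 0, 0]

```text
clock: 15.15
tcp_pos: [0.3536, 0.2655, 0.0034]
orientation: [-3.139, -0.12, -0.0]
contact_force: [0.2, -0.2, -0.8]
grip_width: 0.0537
gripper_force: 0.0
```

apply_moves:
  claw: 0.8
  rows:
    - [0, 0, -0.1, 0, 0, 0]
    - [0, 0, -0.3, 0, 0, 0]
    - [0, 0, -0.5, 0, 0, 0]
    - [0.0, 0, -0.6, 0, 0, 0]
    - [0.0, 0, -0.6, 0, 0, 0]

```text
clock: 15.78
tcp_pos: [0.3543, 0.2665, 0.1548]
orientation: [-3.135, -0.121, -0.003]
contact_force: [-0.0, 1.3, -0.0]
grip_width: 0.0686
gripper_force: 0.0
```

Run:
```python
from h import *
p=r.grab_frame("wrist"); save(p,"w7.png")
m=pick(p,"adapter",proj(p,[.375,.265,.02],True))
if m is not None:
    m=cv2.morphologyEx(m.astype(np.uint8),cv2.MORPH_OPEN,np.ones((11,11)))>0
    print("A",fit(p,m,ADP,[.342,.264,-1.494]),m.sum())
for t in("adapter_mid","adapter_cable"):
    for d in r.landmark_of(p,t)[:2]: print(t,round(d["conf"],2),np.round(at_z(p,d["point"],.0 if t[-1]=="d" else .015,True),4))
plan([.352,.265,.005],-85.6)
```

```text
A (array([ 0.34176466,  0.26405302, -1.4883403 ]), np.float64(0.9624044927995493)) 6927
adapter_mid 0.92 [0.3458 0.431  0.    ]
adapter_mid 0.78 [0.3497 0.2639 0.    ]
adapter_cable 0.83 [0.2806 0.261  0.015 ]
adapter_cable 0.83 [0.3351 0.5096 0.015 ]
clk 15.97 tcp [0.353  0.2648 0.1523] ydir -85.6 q7 -2.01
row [-0.003, -0.002, 0.589, 0.001, 0.001, -0.0] rows needed ~2.4
```

View pics/w7.png

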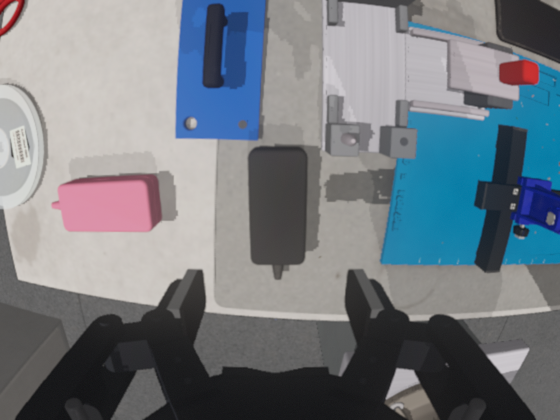

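The adapter lies flat at (277,205) with its stub toward the robot, and the front shoulder is at (328–417, 122–160). I measure that shoulder and its pin from here, then grasp again.

Run:
```python
from h import *
p=r.grab_frame("wrist")
for t in("pin_front","pocket","fixture"):
    for d in r.landmark_of(p,t)[:1]: print(t,d["conf"],np.round(d["point"],1),np.round(at_z(p,d["point"],dict(pin_front=.074,pocket=.017,fixture=0)[t],True),4))
g=cv2.GaussianBlur(cv2.cvtColor(p["pixels"],cv2.COLOR_RGB2GRAY).astype(float),(0,0),.8); gx=np.gradient(g,axis=1); gy=np.gradient(g,axis=0)
for u in(334,338,366,400,404,408): print("col",u,np.round(g[116:166:1,u]).astype(int).tolist())
for v in(135,145,150): print("row",v,np.round(g[v,322:424]).astype(int).tolist())
print(p["eye"])
```

```text
pin_front 0.96 [350.2 137.7] [0.4201 0.2182 0.074 ]
pocket 0.78 [363.   58.3] [0.4886 0.1997 0.017 ]
fixture 0.67 [358.4  60.5] [0.4893 0.1995 0.    ]
col 334 [121, 121, 121, 117, 109, 108, 122, 137, 144, 146, 146, 145, 145, 145, 145, 145, 145, 145, 145, 145, 145, 145, 145, 145, 145, 145, 144, 144, 144, 144, 144, 144, 144, 144, 144, 143, 142, 142, 150, 159, 162, 162, 160, 159, 158, 157, 157, 158, 158, 158]
col 338 [124, 123, 123, 121, 114, 108, 117, 129, 134, 136, 136, 136, 137, 140, 143, 143, 141, 138, 135, 135, 135, 136, 139, 141, 143, 143, 144, 144, 144, 144, 144, 143, 143, 144, 144, 143, 142, 142, 148, 157, 161, 160, 159, 159, 158, 158, 158, 159, 159, 159]
col 366 [183, 183, 182, 175, 158, 136, 124, 122, 121, 121, 121, 122, 121, 121, 122, 121, 121, 121, 121, 122, 123, 124, 126, 130, 135, 137, 136, 136, 139, 145, 149, 151, 152, 151, 144, 142, 144, 145, 145, 146, 145, 144, 144, 144, 144, 144, 145, 146, 146, 146]
col 400 [129, 130, 131, 131, 131, 127, 116, 98, 91, 103, 119, 128, 130, 131, 131, 130, 130, 128, 122, 111, 101, 95, 94, 94, 95, 98, 107, 118, 126, 128, 129, 128, 128, 129, 
[... 1450 characters left out ...]
129, 129, 129, 129, 129, 129, 128, 128, 128, 127, 127, 128, 128, 129, 129, 129, 128, 128, 128, 127, 124, 119, 113, 109, 108, 107, 107, 107, 107, 107, 106]
row 150 [152, 142, 129, 116, 106, 108, 121, 135, 142, 144, 144, 144, 144, 144, 144, 144, 144, 143, 143, 143, 143, 143, 143, 143, 143, 143, 143, 143, 143, 143, 143, 142, 140, 136, 132, 134, 139, 142, 142, 142, 142, 143, 143, 143, 144, 146, 147, 148, 149, 149, 150, 150, 150, 148, 140, 125, 109, 100, 95, 93, 92, 91, 92, 92, 92, 95, 105, 118, 126, 128, 129, 128, 129, 129, 129, 129, 129, 129, 129, 129, 128, 128, 129, 129, 128, 128, 128, 128, 127, 127, 126, 123, 117, 112, 109, 108, 107, 106, 106, 106, 106, 105]
[0.43051467 0.27104968 0.29520644]
```

apply_moves:
  rows:
    - [-0.004, -0.002, 0.25, 0, 0, 0]
    - [-0.004, -0.002, 0.45, 0, 0, 0]
    - [-0.004, -0.002, 0.57, 0, 0, 0]
    - [-0.004, -0.002, 0.585, 0, 0, 0]
    - [-0.004, -0.002, 0.585, 0, 0, 0]

```text
clock: 16.8
tcp_pos: [0.3531, 0.2657, 0.0074]
orientation: [3.139, 0.119, 0.0]
contact_force: [0.7, -0.7, 0.2]
grip_width: 0.0682
gripper_force: 0.0
```

apply_moves:
  claw: 0
  newtons: 40
  rows:
    - [0, 0, 0, 0, 0, 0]
    - [0, 0, 0, 0, 0, 0]
    - [0, 0, 0, 0, 0, 0]
    - [0, 0, 0, 0, 0, 0]
    - [0, 0, 0, 0, 0, 0]

```text
clock: 17.42
tcp_pos: [0.3534, 0.2664, 0.0083]
orientation: [-3.137, -0.12, -0.003]
contact_force: [-0.2, -1.4, 6.7]
grip_width: 0.0492
gripper_force: 41.7
```

Run:
```python
from h import *
p=r.grab_frame("wrist"); o=r.get_obs()
# rebuild camera pose of last look: shift eye by known offset (same tool attitude)
q=dict(p); q["eye"]=np.array([0.43051467,0.27104968,0.29520644])
f=lambda u,v,z=.05: at_z(q,[u,v],z,True)[:2]
c,s=np.cos(np.radians(4.5)),np.sin(np.radians(4.5))
for n,u,v,fx in(("in L",334,122.3,-.055),("in R",404,125.5,-.055),("out L",334,154.2,-.08),("out R",404,156.5,-.08)):
    P=f(u,v); print(n,np.round(P,4),"center x at y=.199: %.4f"%((P[0]+(P[1]-.1992)*s/c-fx/c)))
for n,u,v,fy in(("side L",328.2,145,.036),("side R",414.5,145,-.036)):
    P=f(u,v); print(n,np.round(P,4),"center y %.4f"%(P[1]-(P[0]-.488)*s/c-fy/c))
P=proj(p,[0,0,0],True)
plan([.485,.198,.10],-85.5)
print(att(p)-att(r.grab_frame("wrist")))
```

```text
in L [0.43   0.2271] center x at y=.199: 0.4873
in R [0.4349 0.1706] center x at y=.199: 0.4878
out L [0.4057 0.2246] center x at y=.199: 0.4879
out R [0.4103 0.1672] center x at y=.199: 0.4880
side L [0.4122 0.2298] center y 0.1997
side R [0.4207 0.1593] center y 0.2007
clk 17.48 tcp [0.3534 0.2665 0.0083] ydir -85.6 q7 -1.70
row [0.505, 0.313, -0.366, -0.001, -0.001, -0.001] rows needed ~2.8
[[ 8.70705002e-08  1.87812782e-07 -6.09680104e-07]
 [ 5.14684495e-09 -7.68600232e-08  5.21568332e-07]
 [ 5.67183187e-07  5.68072150e-07  1.82912309e-07]]
```

apply_moves:
  rows:
    - [0, 0, -0.2, 0, 0, 0]
    - [0, 0, -0.4, 0, 0, 0]
    - [0.25, 0.15, -0.45, 0, 0, 0]
    - [0.45, 0.27, -0.42, 0, 0, 0]
    - [0.522, 0.308, -0.34, 0, 0, -0.003]

```text
clock: 18.15
tcp_pos: [0.4927, 0.1981, 0.0941]
orientation: [-3.137, -0.125, -0.009]
contact_force: [0.2, 0.7, -2.1]
grip_width: 0.0493
gripper_force: 44.3
```

apply_moves:
  rows:
    - [0, 0, 0, 0, 0, 0]
    - [0, 0, 0, 0, 0, 0]

```text
clock: 18.4
tcp_pos: [0.4878, 0.1993, 0.0923]
orientation: [-3.139, -0.128, 0.001]
contact_force: [0.1, 0.4, -2.6]
grip_width: 0.0494
gripper_force: 44.2
```

Run:
```python
from h import *
p=r.grab_frame("wrist"); o=r.get_obs()
g=cv2.GaussianBlur(cv2.cvtColor(p["pixels"],cv2.COLOR_RGB2GRAY).astype(float),(0,0),.8)
for u in(262,272,282): print(u,np.round(g[100:210,u]).astype(int).tolist())
print(p["eye"],o["tcp_pos"])
plan([.4895,.1994,.065],-85.4)
```

```text
262 [166, 166, 166, 165, 164, 163, 162, 160, 157, 151, 138, 121, 119, 130, 142, 147, 149, 149, 149, 149, 149, 149, 149, 149, 149, 149, 149, 149, 149, 149, 148, 148, 148, 149, 149, 149, 148, 148, 148, 148, 148, 148, 147, 147, 147, 147, 147, 147, 147, 147, 147, 147, 146, 142, 141, 157, 184, 198, 201, 201, 201, 201, 201, 201, 201, 201, 201, 200, 201, 201, 200, 195, 172, 123, 75, 54, 51, 52, 52, 52, 51, 51, 51, 52, 53, 54, 57, 60, 62, 64, 66, 67, 68, 68, 68, 68, 68, 68, 68, 68, 67, 67, 67, 67, 67, 67, 67, 66, 66, 66]
272 [163, 164, 164, 165, 165, 165, 163, 150, 127, 111, 107, 110, 118, 131, 141, 147, 149, 149, 149, 149, 149, 148, 148, 148, 148, 148, 148, 148, 148, 148, 148, 147, 147, 148, 148, 148, 147, 147, 148, 148, 147, 147, 147, 147, 146, 147, 147, 147, 146, 146, 146, 146, 145, 142, 142, 159, 187, 201, 202, 202, 202, 202, 202, 202, 202, 202, 202, 202, 202, 203, 202, 197, 173, 123, 74, 54, 50, 50, 51, 51, 50, 50, 50, 50, 51, 53, 56, 59, 61, 63, 65, 66, 67, 67, 67, 68, 68, 67, 67, 67, 67, 67, 67, 66, 66, 66, 66, 66, 66, 65]
282 [164, 163, 163, 163, 164, 165, 166, 164, 151, 128, 112, 110, 117, 129, 141, 146, 148, 148, 148, 149, 148, 148, 148, 148, 148, 148, 148, 147, 147, 147, 147, 147, 147, 147, 147, 147, 147, 147, 147, 147, 147, 147, 146, 146, 146, 146, 146, 146, 146, 146, 146, 146, 145, 142, 143, 161, 187, 201, 203, 203, 203, 203, 203, 203, 203, 203, 203, 203, 203, 202, 202, 197, 173, 123, 73, 53, 50, 50, 51, 51, 50, 50, 49, 49, 50, 52, 55, 58, 60, 62, 64, 65, 66, 67, 67, 67, 67, 66, 66, 66, 66, 66, 66, 66, 65, 65, 65, 65, 65, 65]
[0.56519621 0.20566162 0.23522797] [0.48770804 0.19975762 0.09246632]
clk 18.45 tcp [0.4877 0.1998 0.0925] ydir -85.3 q7 -1.54
row [0.007, 0.002, 0.11, -0.001, 0.0, 0.001] rows needed ~0.4
```

Run:
```python
from h import *
p=r.grab_frame("wrist"); o=r.get_obs(); f=lambda v,z:np.round(at_z(p,[272,v],z,True)[:2],4)
print("end",f(173,.0842),"top-edge",f(186,.115),"near",f(155.3,.05),"far",f(112.8,.05),o["tcp_pos"])
```

```text
end [0.5379 0.2055] top-edge [0.5385 0.2052] near [0.5421 0.2061] far [0.5664 0.2081] [0.4877402  0.19994739 0.09251153]
```

apply_moves:
  rows:
    - [0.006, 0.002, 0, 0, 0, 0]
    - [0.006, 0.002, 0.04, 0, 0, 0]
    - [0.006, 0.002, 0.08, 0, 0, 0]
    - [0.006, 0.002, 0.1, 0, 0, 0]
    - [0.006, 0.002, 0.1, 0, 0, 0]

```text
clock: 19.12
tcp_pos: [0.4898, 0.1982, 0.0664]
orientation: [3.138, 0.127, -0.002]
contact_force: [0.2, 0.5, -1.4]
grip_width: 0.0492
gripper_force: 44.2
```

apply_moves:
  rows:
    - [0, 0, 0.01, 0, 0, 0]
    - [0, 0, 0.02, 0, 0, 0]
    - [0, 0, 0.03, 0, 0, 0]
    - [0, 0, 0.04, 0, 0, 0]
    - [0, 0, 0.05, 0, 0, 0]

```text
clock: 19.75
tcp_pos: [0.4902, 0.1986, 0.0544]
orientation: [-3.139, -0.127, -0.0]
contact_force: [-1.4, -0.2, -2.8]
grip_width: 0.0494
gripper_force: 44.2
```

apply_moves:
  rows:
    - [-0.002, -0.002, 0.015, 0, 0, 0]
    - [-0.002, -0.002, 0.03, 0, 0, 0]
    - [-0.002, -0.002, 0.045, 0, 0, 0]
    - [-0.002, -0.002, 0.06, 0, 0, 0]
    - [-0.002, -0.002, 0.075, 0, 0, 0]

```text
clock: 20.38
tcp_pos: [0.4897, 0.199, 0.0355]
orientation: [3.139, 0.127, -0.0]
contact_force: [-0.6, -0.2, -1.7]
grip_width: 0.0492
gripper_force: 44.2
```

apply_moves:
  rows:
    - [0, 0, 0.012, 0, 0, 0]
    - [0, 0, 0.022, 0, 0, 0]
    - [0, 0, 0.032, 0, 0, 0]
    - [0, 0, 0.038, 0, 0, 0]
    - [0, 0, 0.038, 0, 0, 0]

```text
clock: 21.0
tcp_pos: [0.4896, 0.199, 0.0262]
orientation: [3.139, 0.127, -0.0]
contact_force: [-0.6, 0.2, -2.7]
grip_width: 0.0493
gripper_force: 44.2
```

apply_moves:
  claw: 0.66
  rows:
    - [0, 0, 0.004, 0, 0, 0]
    - [0, 0, 0.004, 0, 0, 0]
    - [0, 0, 0.004, 0, 0, 0]

```text
clock: 21.38
tcp_pos: [0.4898, 0.199, 0.0254]
orientation: [-3.139, -0.127, -0.0]
contact_force: [-0.0, -0.6, -0.2]
grip_width: 0.0563
gripper_force: 0.0
```

apply_moves:
  rows:
    - [0, 0, -0.1, 0, 0, 0]
    - [0, 0, -0.3, 0, 0, 0]
    - [0, 0, -0.55, 0, 0, 0]
    - [-0.15, -0.25, -0.7, 0, 0, 0]
    - [-0.15, -0.4, -0.75, 0, 0, 0]

```text
clock: 22.0
tcp_pos: [0.4434, 0.2961, 0.2146]
orientation: [-3.137, -0.124, -0.0]
contact_force: [0.6, 0.8, -0.7]
grip_width: 0.0565
gripper_force: 0.0
```

Run:
```python
from h import *
r.grab_frame("wrist"); r.grab_frame("wrist"); p=r.grab_frame("wrist"); o=r.get_obs(); save(p,"w8.png")
print(o["tcp_pos"],o["contact_force"],p["eye"])
for t,z in dict(adapter_mid=.017,adapter_cable=.032,cover_plate=0,pin_front=.074,pin_rear=.074).items():
    for d in r.landmark_of(p,t)[:2]: print(t,round(d["conf"],2),np.round(d["point"],1),np.round(at_z(p,d["point"],z,True),4))
m=pick(p,"adapter",proj(p,[.488,.199,.03],True))
if m is not None:
    m=cv2.morphologyEx(m.astype(np.uint8),cv2.MORPH_OPEN,np.ones((11,11)))>0
    print("A",fit(p,m,ADP,[.4775,.1985,-1.489],z=.017),m.sum())
u,v=proj(p,[.489,.329,0],True).astype(int); print(u,v)
b=blue(p,[max(u-70,0),max(v-110,0),u+70,v+110])
n,l,s,c=cv2.connectedComponentsWithStats(b.astype(np.uint8)); k=1+np.argmax(s[1:,4]); print(s[k],"Pl",fit(p,l==k,PL,[.488,.329,.02]))
```

```text
[0.44341525 0.29949575 0.21379764] [ 0.13161938 -1.02578861 -0.24495477] [0.51974715 0.30961328 0.35814463]
adapter_mid 0.78 [376.7 158. ] [0.4881 0.1979 0.017 ]
adapter_mid 0.58 [169.5 255.1] [0.3517 0.423  0.017 ]
adapter_cable 0.78 [109.9 256.1] [0.3476 0.4973 0.032 ]
adapter_cable 0.63 [373.8 219.7] [0.4226 0.1948 0.032 ]
cover_plate 0.57 [258.7 143.9] [0.4878 0.3267 0.    ]
pin_front 0.64 [359.3 234.5] [0.4191 0.2213 0.074 ]
pin_rear 0.85 [419.7  93.5] [0.5589 0.1824 0.074 ]
A (array([ 0.47792403,  0.19860935, -1.48382362]), np.float64(0.932492729815526)) 5267
256 142
[ 223   71   76  146 9854] Pl (array([0.48742695, 0.32629349, 0.02717466]), np.float64(0.9670898815039366))
```

View pics/w8.png

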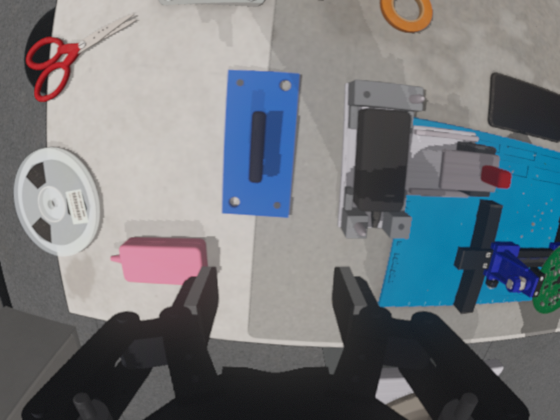

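The adapter sits in the pocket at (383,155) with its stub in the notch at (376,222), and the plate is at (260,143). Next I grasp the plate's handle.

Run:
```python
from h import *
plan([.4874,.3263,.09],-88.4)
```

```text
clk 22.45 tcp [0.4445 0.294  0.2123] ydir -85.5 q7 -1.89
row [0.182, -0.116, 0.489, 0.001, 0.0, 0.032] rows needed ~2.1
```

apply_moves:
  claw: 0.5
  rows:
    - [0.18, -0.116, 0.2, 0, 0, 0.032]
    - [0.18, -0.116, 0.3, 0, 0, 0.032]
    - [0.18, -0.116, 0.3, 0, 0, 0.032]
    - [0.18, -0.116, 0.3, 0, 0, 0.032]

```text
clock: 22.95
tcp_pos: [0.4872, 0.3272, 0.1387]
orientation: [3.141, 0.046, 0.001]
contact_force: [-0.7, 0.7, 0.2]
grip_width: 0.0423
gripper_force: 0.0
```

Run:
```python
from h import *
p=r.grab_frame("wrist"); save(p,"w9.png"); o=r.get_obs(); print(o["tcp_pos"],p["eye"])
u,v=proj(p,[.4874,.3263,0],True).astype(int); print(u,v)
b=blue(p,[max(u-110,0),max(v-200,0),u+110,v+200])
n,l,s,c=cv2.connectedComponentsWithStats(b.astype(np.uint8)); k=1+np.argmax(s[1:,4]); print(s[k],"Pl",fit(p,l==k,PL,[.4874,.3263,.027]))
for d in r.landmark_of(p,"cover_plate")[:2]: print(d["conf"],at_z(p,d["point"],0,True))
# visible far edge (rear x=+80) & far holes
h=cv2.cvtColor(p["pixels"],cv2.COLOR_RGB2HSV)
m=(l==k)
for uu in(s[k][0]+20,s[k][0]+s[k][2]//2,s[k][0]+s[k][2]-20):
    vv=np.nonzero(m[:,uu])[0]; print("far edge",uu,vv.min(),np.round(at_z(p,[uu,vv.min()-.5],.008,True),4),"near",vv.max(),np.round(at_z(p,[uu,vv.max()+.5],.008,True),4))
plan([.4874,.3263,.0155],-88.4)
```

```text
[0.48732483 0.32761887 0.13921141] [0.56467884 0.3294748  0.28176299]
276 202
[  231   112    91   173 13434] Pl (array([0.48751322, 0.32693502, 0.02396942]), np.float64(0.8999346717254202))
0.83 [0.4900327  0.32915574 0.        ]
far edge 251 113 [0.567  0.3496 0.008 ] near 283 [0.4086 0.3482 0.008 ]
far edge 276 113 [0.5674 0.3288 0.008 ] near 284 [0.4084 0.3241 0.008 ]
far edge 302 113 [0.5682 0.3073 0.008 ] near 284 [0.4089 0.299  0.008 ]
clk 23.05 tcp [0.4873 0.3279 0.1394] ydir -88.3 q7 -1.82
row [-0.001, 0.007, 0.496, -0.001, -0.001, 0.001] rows needed ~2.0
```

apply_moves:
  rows:
    - [0, 0.006, 0.2, 0, 0, 0]
    - [0, 0.006, 0.4, 0, 0, 0]
    - [0, 0.006, 0.48, 0, 0, 0]
    - [0, 0.006, 0.495, 0, 0, 0]
    - [0, 0.006, 0.495, 0, 0, 0]

```text
clock: 23.68
tcp_pos: [0.4879, 0.3273, 0.0156]
orientation: [-3.14, -0.048, -0.003]
contact_force: [0.2, -0.7, 0.0]
grip_width: 0.0431
gripper_force: 0.0
```

apply_moves:
  claw: 0
  newtons: 60
  rows:
    - [0, 0, 0, 0, 0, 0]
    - [0, 0, 0, 0, 0, 0]
    - [0, 0, 0, 0, 0, 0]
    - [0, 0, 0, 0, 0, 0]

```text
clock: 24.18
tcp_pos: [0.4876, 0.3273, 0.0155]
orientation: [-3.14, -0.048, -0.002]
contact_force: [-2.8, -0.1, 6.8]
grip_width: 0.0131
gripper_force: 59.7
```

Run:
```python
from h import *
o=r.get_obs(); print(o["grip_width"],o["gripper_force"],o["contact_force"])
plan([.4877,.3263,.14],-85.8)
```

```text
0.013142797455363254 59.6741384267807 [-2.79979986 -0.07671351  6.77044272]
clk 24.18 tcp [0.4876 0.3273 0.0155] ydir -88.2 q7 -1.70
row [0.001, 0.003, -0.498, -0.001, -0.001, -0.027] rows needed ~2.0
```

apply_moves:
  rows:
    - [0, 0, -0.12, 0, 0, 0]
    - [0, 0, -0.3, 0, 0, 0]
    - [0, 0.05, -0.44, 0, 0, -0.027]
    - [-0.006, 0.25, -0.44, 0, 0, -0.027]
    - [-0.014, 0.42, -0.44, 0, 0, -0.027]

```text
clock: 24.8
tcp_pos: [0.4862, 0.2202, 0.1246]
orientation: [-3.139, -0.116, -0.001]
contact_force: [0.8, 0.3, -3.6]
grip_width: 0.0131
gripper_force: 59.3
```

Run:
```python
from h import *
plan([.488,.1995,.118],-85.8)
```

```text
clk 24.80 tcp [0.4862 0.2202 0.1246] ydir -85.8 q7 -1.62
row [0.001, 0.083, 0.027, -0.0, -0.0, 0.0] rows needed ~0.3
```

apply_moves:
  rows:
    - [0.001, 0.05, 0.02, 0, 0, 0]
    - [0.001, 0.083, 0.027, 0, 0, 0]
    - [0.001, 0.083, 0.027, 0, 0, 0]
    - [0.001, 0.083, 0.027, 0, 0, 0]

```text
clock: 25.3
tcp_pos: [0.4883, 0.2023, 0.1172]
orientation: [-3.139, -0.118, -0.0]
contact_force: [-0.3, -0.0, -3.4]
grip_width: 0.0128
gripper_force: 59.3
```

Run:
```python
from h import *
p=r.grab_frame("wrist"); save(p,"w10.png"); o=r.get_obs(); t=o["tcp_pos"]; print(t,p["eye"]); zb=t[2]-.0155
a=cv2.cvtColor(p["pixels"],cv2.COLOR_RGB2HSV)
c,s=np.cos(np.radians(4.2)),np.sin(np.radians(4.2))
def W(x,y,z,c0=t[:2]): return [c0[0]+c*x-s*y,c0[1]+s*x+c*y,z]
print("pred plate corners rear top",proj(p,W(.08,.038,zb+.008),True),proj(p,W(.08,-.038,zb+.008),True))
print("pred hole rear",proj(p,W(.066,-.024,zb+.008),True),"pred pin tip",proj(p,W(.066,-.024,.074,[.488,.1995]),True),"shoulder corners",proj(p,W(.08,.036,.05,[.488,.1995]),True),proj(p,W(.08,-.036,.05,[.488,.1995]),True))
m=(a[...,0]>105)&(a[...,0]<128)&(a[...,1]>120)
for v in(70,80,90,100,110,120,130,140,150): 
    u=np.nonzero(m[v,180:370])[0]; print(v,(u.min()+180,u.max()+180,len(u)) if len(u) else None)
for u in(240,270,300):
    v=np.nonzero(m[:200,u])[0]; print("col",u,v.min() if len(v) else None)
hu,hv=proj(p,W(.066,-.024,zb+.008),True).round().astype(int)
g=cv2.cvtColor(p["pixels"],cv2.COLOR_RGB2GRAY); print(hu,hv); print(g[hv-14:hv+15:1,hu-16:hu+17:2])
```

```text
[0.4882765  0.20221262 0.1172408 ] [0.5656033  0.20816112 0.26021547]
pred plate corners rear top [193.91876943 112.34739195] [357.63119518 112.64701824]
pred hole rear [327.50161379 141.22276268] pred pin tip [322.30592249 137.17403533] shoulder corners [223.64447922 113.30482069] [335.81883019 113.7957879 ]
70 None
80 None
90 None
100 None
110 (np.int64(298), np.int64(303), 6)
120 (np.int64(195), np.int64(356), 162)
130 (np.int64(195), np.int64(356), 148)
140 (np.int64(195), np.int64(356), 122)
150 (np.int64(196), np.int64(356), 148)
col 240 111
col 270 111
col 300 110
328 141
[[103 102 102 101  94  88  86  87  88  89  92 100 108 105 101 101 101]
 [103 101 101  98  87  86  89  92 100  90  88  97 109 107 101 101 101]
 [102 102 100  91  85  91  94  95 108 101  85  95 107 108 101 101 101]
 [101 102  97  87  95  98  96  96 109 108  94  88 103 107 101 100 101]
 [102 101  90  91 102 102 102  98 109 110 105  85  99 104 101 101 100]
 [102  98  84  97 104 105 105 100 108 110 109  95  88 102 100 100 100]
 [101  93  85 102 104 105 106 101 106 110 110 103  79  95  98 100 100]
 [101  87  90 103
[... 845 characters left out ...]
 88  90  91  90  91 106 108 108 109  98  71  84  98  98  98]
 [ 98  85  85  91  91  90  91 106 108 108 107  85  70  89  97  99  99]
 [ 98  91  81  91  91  91  90 105 108 108  98  73  75  94  97  99  99]
 [ 99  96  83  88  89  90  90 106 109 106  84  67  84  95  99  99  98]
 [ 98  98  89  84  84  87  89 103 101  94  67  73  91  95  97  99  99]
 [ 99  99  98  83  77  77  78  90  82  70  66  82  93  96  98  98  97]
 [100 100 105  92  78  71  68  70  67  68  79  90  95  97  97  97  98]
 [104 105 108 102  89  79  73  70  72  80  88  93  96  98  98  98  98]
 [107 109 109 109 101  89  83  82  83  87  90  95  97  99  98  97  98]
 [107 109 108 108 107 102  92  89  90  93  95  98  98  97  96  97  97]]
```

apply_moves:
  rows:
    - [-0.006, 0.014, 0.04, 0, 0, 0]
    - [-0.006, 0.014, 0.06, 0, 0, 0]
    - [-0.006, 0.014, 0.06, 0, 0, 0]
    - [-0.006, 0.014, 0.06, 0, 0, 0]

```text
clock: 25.85
tcp_pos: [0.4871, 0.1974, 0.1023]
orientation: [3.139, 0.115, 0.0]
contact_force: [0.1, -0.0, -3.6]
grip_width: 0.0127
gripper_force: 59.3
```

```bash
cat > hole.py <<'E'
from h import *
p=r.grab_frame("wrist"); o=r.get_obs(); t=o["tcp_pos"]; print(t,o["contact_force"]); zb=t[2]-.0155
c,s=np.cos(np.radians(4.2)),np.sin(np.radians(4.2))
def W(x,y,z,c0=t[:2]): return [c0[0]+c*x-s*y,c0[1]+s*x+c*y,z]
H=proj(p,W(.066,-.024,zb+.008),True); P=proj(p,W(.066,-.024,.074,[.488,.1995]),True); print("pred hole",H,"pin",P)
a=cv2.cvtColor(p["pixels"],cv2.COLOR_RGB2HSV); u0,v0=H.round().astype(int)
S=a[v0-18:v0+19,u0-18:u0+19,1]; n=(S<110).astype(np.uint8)
k,l,st,ce=cv2.connectedComponentsWithStats(n)
for i in range(1,k):
    if st[i,4]>30: print("unsat blob",st[i],ce[i]+[u0-18,v0-18])
g=cv2.cvtColor(p["pixels"],cv2.COLOR_RGB2GRAY)
print(u0,v0); print(g[v0-16:v0+17:2,u0-16:u0+17:2]); print(S[2:35:2,2:35:2])
E
python3 hole.py
```

```text
[0.48719528 0.19743133 0.10240466] [-0.17438689 -0.05690592 -3.47214397]
pred hole [326.99294236 140.95483836] pin [317.07874666 135.94658777]
unsat blob [  6   5  22  24 423] [325.49881797 139.70685579]
327 141
[[102 102 102 103 102 102 101 100 100 100 101 102 102 102 102 102 102]
 [102 102 103 102  99  90  86  85  87  88  90  96 100 103 102 101 101]
 [101 101 101  96  86  89  93  93  93  93  83  84  96 109 106 101 100]
 [102 101  97  86 100 101  95  93  93  93  90  92  89 103 107 100 101]
 [102  99  85 101 108 103  97  94  93  93  90 112  91  90 102 100 101]
 [101  91  91 119 118 106  98  92  93  93  90 110 112  79  94  99 100]
 [101  82 103 122 120 109  95  92  92  92  91 111 115  83  87  97 100]
 [ 99  78  95 113 113  97  92  92  92  92  92 109 115  87  83  96  99]
 [ 98  79  89  91  91  92  91  92  92  92  95 112 114  86  81  97  99]
 [ 98  80  87  91  90  90  91  90  91  90  96 114 111  77  85  96  99]
 [ 99  84  83  90  92  90  90  91  90  91  95 113  99  72  90  98 100]
 [ 99  96  78  90  91  91  91  91  91  90  95 102  74  78  94  98  99]
 [ 98  98  86  83  90  90  90  91  9
[... 827 characters left out ...]
 43  23  21  29  30  35  32  33  33   7   7 114 183 186 184]
 [187 178  48  33  33  32  30  35  33  33  29   5   9 121 184 185 184]
 [187 184  63  30  33  33  37  38  35  35  29   4  17 149 184 186 184]
 [187 189 119  38  35  38  38  35  38  35  29   7  65 177 186 185 182]
 [187 187 174  61  35  40  40  38  35  35  29  41 153 185 188 187 186]
 [189 189 190 149  58  40  38  35  35  35  64 165 186 189 187 187 186]
 [189 189 188 191 173 124  85  78  88 129 170 185 190 189 190 187 187]
 [189 189 188 189 192 190 194 189 193 195 193 191 190 188 188 188 188]
 [191 188 190 186 186 188 191 192 189 189 191 189 188 188 188 187 187]
 [191 189 189 189 188 189 188 191 191 190 190 188 188 188 190 188 188]]
```

Run:
```python
from h import *
p=r.grab_frame("wrist"); o=r.get_obs(); t=o["tcp_pos"]; zb=t[2]-.0155; print(t)
pin=at_z(p,[318,136.4],.074,True)
for z in(zb+.008,zb+.004):
    h=at_z(p,[325.5,139.9],z,True); print("hole",h,"pin",pin,"move",pin-h)
print("pred hole world",t[0]+.997*.066+.073*.024,t[1]+.073*.066-.997*.024)
```

```text
[0.48721002 0.19746208 0.10246552]
hole [0.55526603 0.179116   0.09496552] pin [0.55545397 0.17992466 0.074     ] move [ 0.00018793  0.00080866 -0.02096552]
hole [0.55502057 0.17847646 0.09096552] pin [0.55545397 0.17992466 0.074     ] move [ 0.00043339  0.0014482  -0.01696552]
pred hole world 0.5547640223039221 0.17835207594161628
```

apply_moves:
  rows:
    - [0.002, -0.004, 0.015, 0, 0, 0]
    - [0.002, -0.004, 0.03, 0, 0, 0]
    - [0.002, -0.004, 0.045, 0, 0, 0]
    - [0.002, -0.004, 0.055, 0, 0, 0]
    - [0.002, -0.004, 0.063, 0, 0, 0]

```text
clock: 26.58
tcp_pos: [0.4874, 0.1983, 0.0863]
orientation: [3.139, 0.115, -0.0]
contact_force: [-0.2, 0.5, -3.3]
grip_width: 0.013
gripper_force: 59.3
```

```bash
python3 hole.py
```

```text
[0.48731856 0.19830956 0.08620136] [ 1.00418392e+00 -1.14777730e-03 -2.59946946e+00]
pred hole [327.07049808 141.25711199] pin [323.23231422 138.82904892]
unsat blob [  6   5  22  24 415] [325.38795181 139.72289157]
327 141
[[103 102 102 102 103 103 102 100  99 101 101 102 102 102 102 102 101]
 [103 102 102 102 100  91  86  85  88  88  90  97 100 102 101 101 101]
 [102 101 102  97  87  89  93  93  92  93  86  91 100 102 103 101 101]
 [101 102  97  86  98 103 103 101  97  93  93  86  89 103 108 102 100]
 [101 100  84  96 104 104 109 112 104  95  93  93  80  92 105 102 101]
 [101  91  86 101 103 111 128 118 106  99  94  93  90  75  95  98 100]
 [101  83  94 100 105 141 165 167 123  98  94  93  91  76  87  98 101]
 [100  78  94  98 104 169 200 199 173  99  93  92  92  78  83  97  99]
 [ 98  78  90  94 101 172 196 185 166  97  91  93  91  77  83  97  99]
 [ 99  80  88  92  93 143 170 156 115  92  92  92  91  73  85  97  99]
 [100  84  82  90  90  97 115 104  92  91  91  91  83  71  90  97  99]
 [ 99  95  78  89  89  90  90  89  91  91  91  85  72  79  95  98  99]
 [ 98  99  85  83  90  9
[... 839 characters left out ...]
 46  26  25  10   9  10  10  26  30  30  35 137 184 185 183]
 [187 180  48  29  28  12  10   8  11  26  30  32  35 142 182 184 183]
 [186 182  63  32  32  14  10  11  19  30  30  30  48 162 184 186 183]
 [185 189 116  33  33  31  21  25  32  33  35  33  97 178 186 186 183]
 [187 188 171  61  35  33  33  33  35  35  33  75 162 183 187 185 184]
 [189 187 191 150  57  38  35  38  37  38  72 164 185 189 186 188 186]
 [189 187 188 192 172 111  79  74  83 123 171 185 190 187 187 187 188]
 [189 189 188 188 192 192 191 186 190 190 190 190 188 187 188 187 187]
 [188 189 186 189 186 188 190 191 189 191 189 188 188 188 188 188 186]
 [189 189 189 186 189 190 187 188 190 191 188 188 188 187 186 187 187]]
```

apply_moves:
  rows:
    - [0, -0.002, 0.01, 0, 0, 0]
    - [0, -0.002, 0.02, 0, 0, 0]
    - [0, -0.002, 0.03, 0, 0, 0]
    - [0, -0.002, 0.04, 0, 0, 0]
    - [0, -0.002, 0.045, 0, 0, 0]

```text
clock: 27.25
tcp_pos: [0.4873, 0.1988, 0.0751]
orientation: [3.139, 0.115, -0.0]
contact_force: [-0.4, 1.0, -4.0]
grip_width: 0.0127
gripper_force: 59.3
```

apply_moves:
  rows:
    - [0, 0, 0.01, 0, 0, 0]
    - [0, 0, 0.02, 0, 0, 0]
    - [0, 0, 0.028, 0, 0, 0]
    - [0, 0, 0.034, 0, 0, 0]
    - [0, 0, 0.036, 0, 0, 0]

```text
clock: 27.88
tcp_pos: [0.4874, 0.1989, 0.0662]
orientation: [3.139, 0.115, -0.0]
contact_force: [0.2, 0.4, -2.3]
grip_width: 0.013
gripper_force: 59.3
```

apply_moves:
  rows:
    - [0, 0, 0.003, 0, 0, 0]
    - [0, 0, 0.006, 0, 0, 0]
    - [0, 0, 0.006, 0, 0, 0]

```text
clock: 28.25
tcp_pos: [0.4874, 0.1989, 0.0655]
orientation: [-3.139, -0.115, 0.0]
contact_force: [-3.1, -0.9, 5.5]
grip_width: 0.0128
gripper_force: 60.7
```

apply_moves:
  claw: 0.45
  rows:
    - [0, 0, 0, 0, 0, 0]
    - [0, 0, 0, 0, 0, 0]
    - [0, 0, -0.03, 0, 0, 0]
    - [0, 0, -0.2, 0, 0, 0]
    - [0, 0, -0.38, 0, 0, 0]

```text
clock: 28.88
tcp_pos: [0.4872, 0.1985, 0.161]
orientation: [3.139, 0.114, -0.001]
contact_force: [-0.3, 1.5, 0.2]
grip_width: 0.0387
gripper_force: 0.0
```

apply_moves:
  claw: 0.6
  newtons: 40
  rows:
    - [0.006, 0.2, 0, 0, 0, 0]
    - [0.006, 0.4, 0, 0, 0, 0]
    - [0.006, 0.442, 0, 0, 0, 0]
    - [0.006, 0.442, 0, 0, 0, 0]

```text
clock: 29.38
tcp_pos: [0.4971, 0.0885, 0.1601]
orientation: [-3.139, -0.113, -0.001]
contact_force: [0.2, 0.1, 0.3]
grip_width: 0.0512
gripper_force: 0.0
```

Run:
```python
from h import *
p=r.grab_frame("wrist"); o=r.get_obs(); save(p,"w11.png")
a=cv2.cvtColor(p["pixels"],cv2.COLOR_RGB2HSV)
b=((a[...,0]>105)&(a[...,0]<128)&(a[...,1]>120)).astype(np.uint8); b=cv2.morphologyEx(b,cv2.MORPH_CLOSE,np.ones((15,15)))
n,l,s,c=cv2.connectedComponentsWithStats(b)
u,v=proj(p,[.488,.2,.058],True); print("pred plate px",u,v)
for k in range(1,n):
    if s[k,4]>3000: print(s[k],fit(p,l==k,PL,[.488,.1995,.073],z=.05))
plan([.497,.089,.078],-85.8)
for d in r.landmark_of(p,"slide_knob")[:2]: print(d["conf"],at_z(p,d["point"],.0865,True))
```

```text
pred plate px 142.03704031504654 216.61398838920945
[   96   118    98   183 12827] (array([0.48783671, 0.20045105, 0.06850424]), np.float64(0.8494103329373244))
clk 29.43 tcp [0.4971 0.0897 0.1599] ydir -85.8 q7 -1.43
row [-0.001, 0.003, 0.328, -0.0, -0.0, 0.0] rows needed ~1.3
0.74 [0.49768631 0.09119963 0.0865    ]
```

Plate fits at (0.488, 0.200) and z of 50 mm. Now I grip the knob.

apply_moves:
  rows:
    - [0, 0, 0.15, 0, 0, 0]
    - [0, 0, 0.28, 0, 0, 0]
    - [0, 0, 0.325, 0, 0, 0]
    - [0, 0, 0.325, 0, 0, 0]

```text
clock: 29.98
tcp_pos: [0.4968, 0.0894, 0.0783]
orientation: [3.139, 0.117, -0.002]
contact_force: [-0.3, 0.4, -0.1]
grip_width: 0.0511
gripper_force: 0.0
```

apply_moves:
  claw: 0
  rows:
    - [0, 0, 0, 0, 0, 0]
    - [0, 0, 0, 0, 0, 0]
    - [0, 0, 0, 0, 0, 0]
    - [0, 0, 0, 0, 0, 0]

```text
clock: 30.48
tcp_pos: [0.4978, 0.0891, 0.0796]
orientation: [-3.138, -0.115, -0.003]
contact_force: [-0.3, 0.3, 7.0]
grip_width: 0.0171
gripper_force: 41.5
```

apply_moves:
  rows:
    - [0, -0.03, 0, 0, 0, 0]
    - [0, -0.06, 0, 0, 0, 0]
    - [0, -0.09, 0, 0, 0, 0]
    - [0, -0.115, 0, 0, 0, 0]
    - [0, -0.115, 0, 0, 0, 0]

```text
clock: 31.1
tcp_pos: [0.4956, 0.1177, 0.0796]
orientation: [-3.139, -0.115, -0.002]
contact_force: [-0.7, -0.5, 7.0]
grip_width: 0.0172
gripper_force: 41.5
```

apply_moves:
  rows:
    - [0, -0.008, 0, 0, 0, 0]
    - [0, -0.016, 0, 0, 0, 0]
    - [0, -0.016, 0, 0, 0, 0]

```text
clock: 31.48
tcp_pos: [0.4955, 0.119, 0.0796]
orientation: [3.138, 0.112, 0.003]
contact_force: [-0.6, -9.0, 7.0]
grip_width: 0.017
gripper_force: 41.6
```

apply_moves:
  rows:
    - [0, -0.008, 0, 0, 0, 0]
    - [0, -0.012, 0, 0, 0, 0]
    - [0, -0.012, 0, 0, 0, 0]

```text
clock: 31.85
tcp_pos: [0.4955, 0.1191, 0.0797]
orientation: [3.135, 0.109, 0.004]
contact_force: [-0.3, -15.4, 8.1]
grip_width: 0.0171
gripper_force: 41.6
```

apply_moves:
  claw: 0.4
  rows:
    - [0, 0.01, 0, 0, 0, 0]
    - [0, 0.01, 0, 0, 0, 0]
    - [0, 0.01, 0, 0, 0, 0]

```text
clock: 32.22
tcp_pos: [0.4945, 0.1227, 0.0786]
orientation: [-3.139, -0.116, 0.0]
contact_force: [0.5, -0.7, 0.4]
grip_width: 0.0344
gripper_force: 0.0
```

apply_moves:
  rows:
    - [0, 0, -0.1, 0, 0, 0]
    - [0, 0, -0.3, 0, 0, 0]
    - [0, 0, -0.5, 0, 0, 0]
    - [-0.3, -0.3, -0.7, 0, 0, 0]
    - [-0.4, -0.4, -0.8, 0, 0, 0]

```text
clock: 32.85
tcp_pos: [0.4096, 0.1952, 0.2618]
orientation: [3.139, 0.113, -0.0]
contact_force: [0.2, 1.3, 1.5]
grip_width: 0.0346
gripper_force: 0.0
```

Run:
```python
from h import *
for _ in range(6): p=r.grab_frame("wrist")
s=r.grab_frame("top"); o=r.get_obs(); print(o["clock"],o["tcp_pos"],o["qvel"].round(3),o["contact_force"],o["grip_width"])
for n,c in(("wrist",p),("top",s)):
  for t,z in(("slide_knob",.0865),("cover_plate",.05),("pin_rear",.074),("pin_front",.074),("tape_roll",0),("brass_wool_pot",0)):
    for d in r.landmark_of(c,t)[:1]: print(n,t,round(d["conf"],2),np.round(at_z(c,d["point"],z,n=="wrist"),4))
```

```text
33.2 [0.4111257  0.1930515  0.26067844] [ 0.021  0.011  0.002 -0.001  0.001  0.001 -0.005] [0.3723925  0.33797354 0.3465887 ] 0.03429118830010281
wrist slide_knob 0.82 [0.4965 0.1201 0.0865]
wrist cover_plate 0.93 [0.4895 0.1983 0.05  ]
wrist pin_rear 0.78 [0.5585 0.1778 0.074 ]
wrist pin_front 0.79 [0.4189 0.2201 0.074 ]
top slide_knob 0.88 [0.5005 0.1191 0.0865]
top cover_plate 0.96 [0.472  0.1989 0.05  ]
top pin_rear 0.6 [0.5625 0.1835 0.074 ]
top tape_roll 0.61 [0.6672 0.1848 0.    ]
top brass_wool_pot 0.87 [0.7006 0.2948 0.    ]
```

Home stop confirmed by 15 N with no further travel. The knob reads y = 0.120, both pins show through the plate, and the arm is clear.

```bash
python3 -c "
from bench import r
print(r.hand_in())"
```

```text
the job is handed in; nothing more can be done
None
```

I loaded the adapter, seated the cover plate over both pins, pushed the locking slide home and handed the job in at about 33 s. My first try at the pocket caught a shoulder (83 N at the wrist), so I set the adapter on the bench, gripped it again and seated it cleanly; the hand-in returned no verdict.

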